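# Stack a memory module in its assembly nest and press it home

### The arm

A 6-joint arm with a two-finger parallel gripper is mounted at the origin on the work surface. World frame = base frame: x ahead of the robot, y to its left, z up, the work surface at z = 0. Lengths are in m, angles in rad, forces in N, time in s.
With the tool pointing down it reaches from about 0.35 to 0.975 m from the base axis. Payload 17.4 kg.
Tool frame: the origin (TCP) lies midway between the tips of the shut fingers; the grasp point (between the pads) lies 19 mm behind it (pinch_z is the distance from the TCP to the grasp point, in m); z points along the fingers, y is the direction in which the jaws open and shut (so a half turn about z gives the same grasp; the last joint's range is limited). The gripper opens to 85 mm and grips with 20 to 120 N. Pads are 22 mm wide; open, the fingers measure 114 mm over their backs; the gripper's body (76 mm by 85 mm) begins 54 mm behind the grasp point. The pads swing forward as they close: fully open they stand 13 mm farther back than shut.
Start: joints at [1.129, 0.116, 1.442, -0, 1.584, -0.038], TCP at [0.265, 0.621, 0.231] pointing down, gripper open.
Joint ranges: [-2.83, 2.83], [-0.83, 2.19], [0.07, 2.5], [-1.14, 4.28], [0.01, 3], [-2.97, 2.97]. Speed limits (rad/s): [1.89, 1.89, 2.22, 3.14, 3.14, 3.14].

### API

Orientations are given as a unit quaternion [x, y, z, w].
In Python, from bench import get_obs, camera, camera_params, sign_off, pinch_z gives the robot as it stands.
- The arm moves only by the shell command python3 -m creep 'ROWS'. ROWS is JSON, a list of rows, each a list of 7 numbers: the closure, from -1 (fully open) to 1 (shut), then the shift along the world's x, y, z in m, then the turn, a rotation vector about the world's x, y, z in degrees. In form: [[jaw, tx, ty, tz, wx, wy, wz], ...]. A call has exactly 8 rows; each row shifts and turns the commanded pose from where the row before left it; what a row does not reach is not made up. A row lasts 1/10 s, in which the tool goes at most 50 mm and 8.59 degrees, less where a joint would pass 70% of its speed; a pose out of reach is approached as far as the arm can. A call with a gripper value outside its range is refused whole. The fingers move at their own pace and stop on an object; the grip force is fixed at half the most. Time passes only in rows, so rows that do not move let the fingers close, or fill a call up. It gives the time, the measured TCP pose, the force and the opening at its end, in the units of the state.
- get_obs(): the state, without advancing time (a new reading comes with each control period).
- camera(name): name is "side" or "top"; returns the picture (480x640x3 uint8, red, green, blue); there is no depth.
- camera_params(name): a dict with "vertical_fov" (degrees; the focal length in pixels is half the picture's height over the tangent of half this angle, whatever the lens; pixels are square), "cx", "cy" (the principal point, pixels), "R" (3x3) and "t" (3): a world point X has camera coordinates R X + t. Camera axes: x right, y down, z forward; pixel columns grow to the right and rows downward; lengths in m; the calibration is good to about 2 mm. A picture is of the moment at which its call begins. camera_params takes no time and is no camera call.
- sign_off(): hands the job in, once; it reports no verdict.
The state is a dict: "clock": time; "joints": joint angles; "qd": joint speeds; "joint_efforts": joint torques, N m; "position": TCP position; "tool_rot": TCP orientation; "ft_force": force on the tool from outside, world axes, zero at the start; "ft_torque": the same for the moment, N m; "gripper_width": finger opening in m.
Only numpy, scipy, OpenCV 4.12 (cv2) and the standard library are available. Lean on these libraries where they do the work, as an engineer would, in place of code of your own. Each camera call takes 0.05 s, during which the arm holds its last target.

### The job

Build the memory module in the assembly nest on the desk. First clear away the red fuse puller lying in the nest and leave it in the green tool tray; then set the bottom shell squarely in the nest, stack all the circuit boards that are on the desk on it one on another, and lay the cover on top, everything right way up and square. Finally press the cover down until the nest's sprung pad is fully down, let go and leave the stack in the nest, without disturbing the mouse, tin, mug and solder spool.

Things in the scene. Friction and masses are not known exactly. Their poses are not given: they have to be found in the camera images.
- nest: assembly nest, fixed to the desk: aluminium plate 176 x 112 x 12 mm with four blue L-shaped corner posts standing to 86 mm above the desk. Origin: centre of its underside on the desk; x along the 176 mm, z up. The posts enclose a pocket 124 x 64 mm (2 mm of play all round for the module's parts; the uppermost 8 mm of the posts flares 4 mm outward as a lead-in). Between the posts the sides are open for fingers: 90 mm free along each long side, 36 mm at each short end.
- pocket (a point): centre of the pocket, on the top face of the sprung pad at rest, 18 mm above the desk: the underside of the shell belongs here. Same axes as the nest: x along the pocket's 124 mm, y along its 64 mm, z up.
- pad (a joint): white sprung pad 104 x 46 mm that is the floor of the pocket: 0 = up (rest), 0.005 m = fully down. The spring carries the whole stack without sinking (it yields at 6 N), and takes 12 N in all, stack's weight included, to go fully down; it rises again when let go.
- shell: bottom shell of the module, beige plastic open tray 120 x 60 mm, 18 mm high, walls 4 mm, about 100 g, the same end for end. Origin: centre of its underside; x along the 120 mm, y along the 60 mm, z up out of its open side. Lies open side up. The boards do not fit into it; they rest on its rim.
- board1: one circuit board on its black spacer frame, 120 x 60 mm and 9 mm high, 55 g: green board, four grey chips with round windows, a brass pin strip near each short end; the same end for end. Origin: centre of its underside; x along the 120 mm, y along the 60 mm, z up out of the chip side. Lies chips up. Two to four of board1..board4 are present.
- board2: one circuit board on its black spacer frame, 120 x 60 mm and 9 mm high, 55 g: green board, four grey chips with round windows, a brass pin strip near each short end; the same end for end. Origin: centre of its underside; x along the 120 mm, y along the 60 mm, z up out of the chip side. Lies chips up. Two to four of board1..board4 are present.
- board3: one circuit board on its black spacer frame, 120 x 60 mm and 9 mm high, 55 g: green board, four grey chips with round windows, a brass pin strip near each short end; the same end for end. Origin: centre of its underside; x along the 120 mm, y along the 60 mm, z up out of the chip side. Lies chips up. Two to four of board1..board4 are present.
- board4: one circuit board on its black spacer frame, 120 x 60 mm and 9 mm high, 55 g: green board, four grey chips with round windows, a brass pin strip near each short end; the same end for end. Origin: centre of its underside; x along the 120 mm, y along the 60 mm, z up out of the chip side. Lies chips up. Two to four of board1..board4 are present.
- cover: cover of the module, cream plastic slab 120 x 60 mm, 10 mm high, about 60 g, dark vent slots on its upper face, the same end for end. Origin: centre of its underside; x along the 120 mm, y along the 60 mm, z up out of its slotted side. Lies slots up.
- puller: red nylon fuse puller (tongs in one piece), 122 mm long, 24 mm wide, 10 mm high, 40 g; at first lying lengthwise in the nest on the pad. Origin: centre of its underside, amid its solid 30 mm middle where it is best gripped; x along its length, y across.
- tray: green open tool tray, fixed, 110 x 190 mm outside, 25 mm high, walls 4 mm. Origin: centre of its underside on the desk; x along the 110 mm, y along the 190 mm. The puller fits in it lengthwise along y.
- mouse: cream computer mouse, 105 x 64 x 27 mm, loose, to be left alone. Origin: centre of its underside.
- tin: round brass tip-tinner tin, 62 mm across, 26 mm high, loose, to be left alone. Origin: centre of its underside.
- mug: chipped white ceramic mug, 80 mm across, 92 mm high, handle towards its y, loose, to be left alone. Origin: centre of its underside.
- spool: spool of grey solder with black end discs, standing on end, 56 mm across, 50 mm high, loose, to be left alone. Origin: centre of its underside.

How it is judged:
On the way, in this order (a step that is already met when the one before it is completed fails the run):
1. the bottom shell sits squarely in the cleared nest (x of shell in the frame of pocket between -0.005 and 0.005 m and y of shell in the frame of pocket between -0.005 and 0.005 m and z of shell in the frame of pocket between -0.008 and 0.003 m and angle between shell's own z axis and vertical below 0.06 rad and angle between the x axis of shell and the x axis of pocket, either way round below 0.07 rad), for 0.2 s.
2. every board present is stacked squarely on the shell in the nest (all of step 1 and x of board1 in the frame of pocket between -0.005 and 0.005 m and y of board1 in the frame of pocket between -0.005 and 0.005 m and z of board1 in the frame of pocket between 0.008 and 0.05 m and angle between each of board1, board2, board3, board4's own z axis and vertical below 0.06 rad and angle between the x axis of each of board1, board2, board3, board4 and the x axis of pocket, either way round below 0.07 rad and x of board2 in the frame of pocket between -0.005 and 0.005 m and y of board2 in the frame of pocket between -0.005 and 0.005 m and z of board2 in the frame of pocket between 0.008 and 0.05 m and x of board3 in the frame of pocket between -0.005 and 0.005 m and y of board3 in the frame of pocket between -0.005 and 0.005 m and z of board3 in the frame of pocket between 0.008 and 0.05 m and x of board4 in the frame of pocket between -0.005 and 0.005 m and y of board4 in the frame of pocket between -0.005 and 0.005 m and z of board4 in the frame of pocket between 0.008 and 0.05 m), for 0.2 s.
3. the cover lies squarely above all the boards and is pressed until the pad is down (4 mm or more of its 5 mm) (all of step 2 and x of cover in the frame of pocket between -0.005 and 0.005 m and y of cover in the frame of pocket between -0.005 and 0.005 m and z of cover in the frame of pocket between 0.025 and 0.06 m and angle between cover's own z axis and vertical below 0.06 rad and angle between the x axis of cover and the x axis of pocket, either way round below 0.07 rad and z of cover in the frame of board1 above 0.007 m and z of cover in the frame of board2 above 0.007 m and z of cover in the frame of board3 above 0.007 m and z of cover in the frame of board4 above 0.007 m and value of joint pad above 0.004 m), for 0.2 s.
At the end, for the whole second after the job is handed in: Shell, every board present, then the cover stand in the pocket, still and right way up, each within 5 mm of its centre, tilt under 0.06 rad, turned under 0.07 rad (either way round), shell on the pad, cover above all boards; pad up again (under 2 mm); fuse puller lies in the tray (all of step 2 and x of cover in the frame of pocket between -0.005 and 0.005 m and y of cover in the frame of pocket between -0.005 and 0.005 m and z of cover in the frame of pocket between 0.025 and 0.06 m and angle between cover's own z axis and vertical below 0.06 rad and angle between the x axis of cover and the x axis of pocket, either way round below 0.07 rad and z of cover in the frame of board1 above 0.007 m and z of cover in the frame of board2 above 0.007 m and z of cover in the frame of board3 above 0.007 m and z of cover in the frame of board4 above 0.007 m and x of puller in the frame of tray between -0.05 and 0.05 m and y of puller in the frame of tray between -0.085 and 0.085 m and z of puller in the frame of tray between -0.002 and 0.02 m and linear speed of each of shell, board1, board2, board3, board4, cover, puller below 0.02 m/s and value of joint pad below 0.002 m); the robot touches nothing.
It fails at once if the mouse is shifted by more than 3 cm (distance of mouse from where it was at the start of the episode above 0.03 m).
It fails at once if the tin is shifted by more than 3 cm (distance of tin from where it was at the start of the episode above 0.03 m).
It fails at once if the mug is shifted by more than 3 cm (distance of mug from where it was at the start of the episode above 0.03 m).
It fails at once if the spool is shifted by more than 3 cm (distance of spool from where it was at the start of the episode above 0.03 m).
Of board1, board2, board3, board4 only 2 to 4 are there at a start; the rules pass over those that are not, and their reading is None.
At some moment in a run one of board1, board2, board3, board4, cover may be knocked a few centimetres aside while the robot is not near it.
It also fails if it takes over 210 s, if anything falls off the work surface, if the arm or the gripper's body presses on something with over 40 N, if the wrist force passes 120 N, or if a joint passes its speed limit or range.

## Working session

There is one attempt and no reset: what is moved stays moved. The work goes in short steps, Python scripts to look and compute and a shell command to move; the robot and the scene stay as the last step left them, time stands still between calls to the robot, and variables do not carry over. Pictures are saved under pics/ and viewed, and the job is handed in when it is done.

```bash
ls; mkdir -p pics; python3 - <<'E'
from bench import *
import cv2
o=get_obs();print(o)
for n in("top","side"):
    p=camera_params(n);print(n,p)
    cv2.imwrite(f"pics/{n}0.png",cv2.cvtColor(camera(n),cv2.COLOR_RGB2BGR))
print(pinch_z)
E
```

```text
pics
{'clock': 0.0, 'joints': array([ 1.12920425e+00,  1.16485849e-01,  1.44230388e+00,  3.59691350e-06,
        1.58400955e+00, -3.78323053e-02]), 'qd': array([-0.00192263,  0.00095674, -0.00048763, -0.00024942, -0.00147848,
        0.00072894]), 'joint_efforts': array([ 2.51740465e-03, -7.31991935e+01, -6.32497644e+01,  1.07687101e-04,
        6.26046138e-03,  3.99530862e-06]), 'position': array([0.26513163, 0.62052419, 0.2305383 ]), 'tool_rot': array([ 2.00511332e-01,  9.79691197e-01, -5.85632359e-04, -1.44986635e-04]), 'ft_force': array([-0.41535504,  0.36157604,  0.76729352]), 'ft_torque': array([ 0.00572058, -0.00176666,  0.02234077]), 'gripper_width': 0.08531429008105827}
top {'vertical_fov': 52.29884717738253, 'cx': 318.2025963329881, 'cy': 239.25358155547508, 'R': array([[-0.0400135 , -0.99918235,  0.00579295],
       [-0.97771846,  0.03795696, -0.20646038],
       [ 0.20607168, -0.01392507, -0.97843781]]), 't': array([0.01483652, 0.56542883, 1.1847917 ])}
side {'vertical_fov': 43.43625436659946, 'cx': 317.6244624153428, 'cy': 245.26089137781477, 'R': array([[ 0.66714415, -0.74479731, -0.01398763],
       [-0.58252428, -0.50990216, -0.63298125],
       [ 0.46431041,  0.43043787, -0.77404075]]), 't': array([-0.38962633,  0.34881008,  1.06507924])}
0.0187
```

View pics/top0.png

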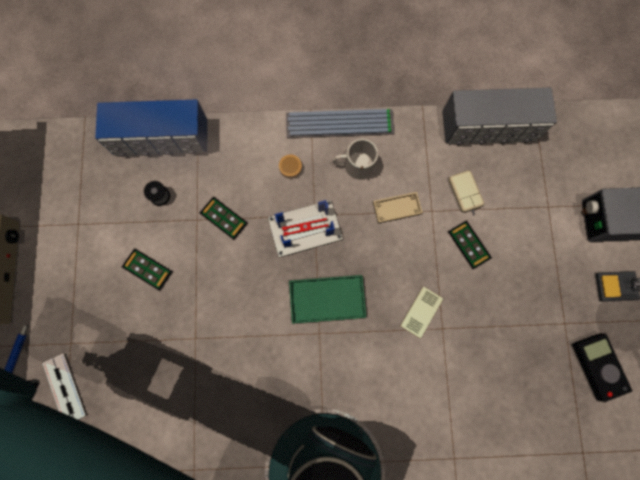

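View pics/side0.png

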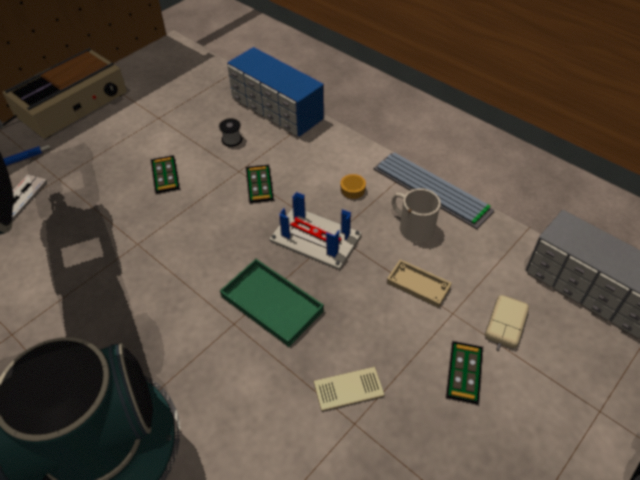

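```bash
python3 - <<'E'
import cv2,numpy as np
t=cv2.imread("pics/top0.png");s=cv2.imread("pics/side0.png")
def crop(im,c,k=32): x,y=c;return cv2.resize(im[y-k:y+k,x-k:x+k],(256,256),interpolation=cv2.INTER_NEAREST)
a=np.hstack([crop(t,c) for c in [(223,217),(305,230),(398,208)]])
b=np.hstack([crop(s,c) for c in [(260,184),(316,232),(419,283)]])
cv2.imwrite("pics/c0.png",np.vstack([a,b]))
a=np.hstack([crop(t,c) for c in [(147,269),(422,312),(470,244)]])
b=np.hstack([crop(s,c) for c in [(166,174),(349,390),(465,371)]])
cv2.imwrite("pics/c1.png",np.vstack([a,b]))
E
```

```text
(no output)
```

View pics/c0.png

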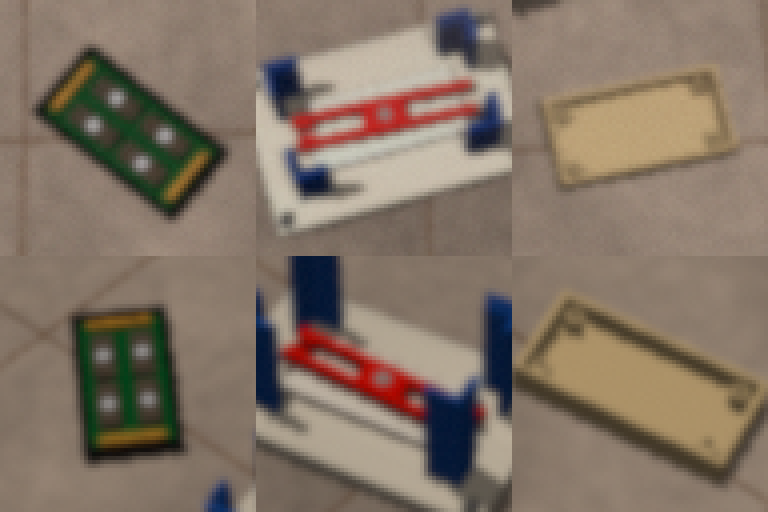

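View pics/c1.png

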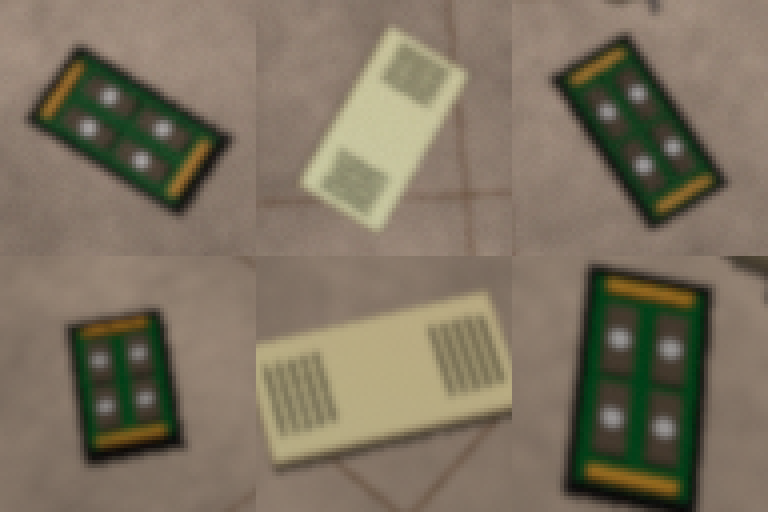

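```bash
cat > h.py <<'E'
from bench import *
import cv2,numpy as np
P={n:camera_params(n) for n in("top","side")}
for p in P.values():
    p["f"]=240/np.tan(np.radians(p["vertical_fov"])/2); p["C"]=-p["R"].T@p["t"]
def unproj(n,uv,z):
    p=P[n];uv=np.atleast_2d(np.asarray(uv,float))
    d=np.c_[(uv[:,0]-p["cx"])/p["f"],(uv[:,1]-p["cy"])/p["f"],np.ones(len(uv))]@p["R"]
    k=(z-p["C"][2])/d[:,2]
    return (p["C"]+k[:,None]*d)[:,:2]
def proj(n,X):
    p=P[n];c=np.atleast_2d(X)@p["R"].T+p["t"]
    return np.c_[c[:,0]/c[:,2]*p["f"]+p["cx"],c[:,1]/c[:,2]*p["f"]+p["cy"]]
def rect(pts):
    (cx,cy),(w,h),a=cv2.minAreaRect((np.asarray(pts)*1000).astype(np.float32))
    if w<h: w,h,a=h,w,a+90
    a=(a+90)%180-90
    return np.array([cx,cy,w,h,a])   # mm, mm, deg of long axis
def grab(tag=None):
    d={}
    for n in P:
        d[n]=cv2.cvtColor(camera(n),cv2.COLOR_RGB2BGR)
        if tag: cv2.imwrite(f"pics/{n}_{tag}.png",d[n])
    return d
U=4
def conts(mask_fn,im,minA=30):
    big=cv2.resize(im,None,fx=U,fy=U,interpolation=cv2.INTER_CUBIC)
    hsv=cv2.cvtColor(big,cv2.COLOR_BGR2HSV).astype(int)
    m=(mask_fn(hsv)*255).astype(np.uint8)
    m=cv2.morphologyEx(m,cv2.MORPH_CLOSE,np.ones((5,5),np.uint8))
    cs,_=cv2.findContours(m,cv2.RETR_EXTERNAL,cv2.CHAIN_APPROX_NONE)
    return [ (c[:,0,:].astype(float)+0.5)/U-0.5 for c in cs if cv2.contourArea(c)>minA*U*U]
H,S,V=0,1,2
green=lambda h:(((h[...,0]>50)&(h[...,0]<90)&(h[...,1]>110)&(h[...,2]>35))|((h[...,0]>10)&(h[...,0]<28)&(h[...,1]>150)&(h[...,2]>80)))
cream=lambda h:(h[...,0]>18)&(h[...,0]<45)&(h[...,1]>45)&(h[...,2]>110)
beige=lambda h:(h[...,0]>12)&(h[...,0]<32)&(h[...,1]>62)&(h[...,2]>110)
red=lambda h:((h[...,0]<8)|(h[...,0]>172))&(h[...,1]>150)&(h[...,2]>80)
white=lambda h:(h[...,1]<50)&(h[...,2]>150)
blue=lambda h:(h[...,0]>105)&(h[...,0]<130)&(h[...,1]>120)
def meas(im,fn,z,minA=60,rng=None):
    out=[]
    for n in P:
        for c in conts(fn,im[n],minA):
            r=rect(unproj(n,c,z))
            if rng is None or (rng[0]<r[2]<rng[1] and rng[2]<r[3]<rng[3]): out.append((n,r.round(1),c.mean(0).round(0)))
    return out
E
python3 - <<'E'
from h import *
for n in P: print(n,P[n]["C"],P[n]["f"])
im={n:cv2.imread(f"pics/{n}0.png") for n in P}
for nm,fn,z in [("green",green,.009),("cream",cream,.01),("beige",beige,.018),("red",red,.028),("white",white,.012),("blue",blue,.086)]:
    print(nm)
    for n,r,c in meas(im,fn,z): 
        if r[2]<260: print(n,r,c)
E
```

```text
top [0.30927185 0.00986074 1.2758977 ] 488.8331919783411
side [-0.03140011 -0.57078407  1.03975503] 602.5384037226777
green
top [ 26.1 519.4  66.9  35.1  87.6] [107. 473.]
top [ 65.1 600.7 122.8  41.7  65. ] [ 79. 455.]
top [101.2 720.1 152.6  32.   61.5] [ 27. 443.]
top [148.7 757.2  89.   32.8  61.9] [ 12. 419.]
top [418.7 -25.1 185.1 104.1 -88. ] [327. 299.]
top [ 4.228e+02 -7.650e+02  5.720e+01  4.330e+01  4.000e-01] [611. 286.]
top [515.4 443.5 110.9  52.6  56.7] [147. 270.]
top [ 547.8 -407.5  109.3   52.9   28.6] [469. 244.]
top [645.5 243.7 111.3  52.6  50.2] [223. 218.]
top [787.7  58.6  57.3  49.8  55.5] [290. 166.]
side [ 542.1 -409.2  110.3   53.4   28.4] [465. 372.]
side [415.5 -22.8 194.9 112.5 -87.6] [272. 302.]
side [ 903.6 -216.9   70.6   10.2   -0. ] [481. 214.]
side [786.   67.4  63.8  59.2  40.5] [353. 184.]
side [640.9 241.5 112.2  53.2  50.1] [259. 183.]
side [511.1 441.5 111.1  53.3  56.8] [164. 173.]
cream
top [ 263.7 -703.5   57.4   30.9  -72.7] [597. 349.]
top [ 375.4 -265.9  123.8   63.8  -34.2] [421. 312.]
top [ 423.  -765.2   57.5   42.8   -0. ] [611. 286
[... 1448 characters left out ...]
. 239.]
top [643.3   8.1 147.2  62.3  84.5] [312. 218.]
top [ 786.6 -139.8   44.1   42.   -42.2] [363. 161.]
side [627.2 -44.6  60.6  27.4  37.6] [344. 245.]
side [587.9  33.2  88.3  12.9 -79.3] [308. 237.]
side [563.4  21.4 163.5  37.6 -80.1] [302. 246.]
side [641.5  40.3  89.2  33.1 -79.2] [323. 222.]
side [243.  630.6 112.1  21.9  27.2] [ 27. 194.]
side [254.6 666.   65.4  21.9  23.8] [ 22. 185.]
blue
top [313.  721.   90.   19.7 -17.5] [ 15. 353.]
side [563.3 -60.6  62.8  23.1  42. ] [332. 243.]
side [623.9 -45.6  76.3  16.5  40.4] [346. 223.]
side [538.9  52.8  80.   14.7  49.3] [284. 224.]
side [598.1  67.3  70.5  22.6  44.4] [299. 205.]
side [284.6 665.4  85.8  27.8 -17.7] [ 21. 156.]
```

```bash
python3 - <<'E'
from h import *
t=cv2.imread("pics/top0.png");s=cv2.imread("pics/side0.png")
cv2.imwrite("pics/n_t.png",cv2.resize(t[195:265,260:350],None,fx=8,fy=8,interpolation=cv2.INTER_CUBIC))
cv2.imwrite("pics/n_s.png",cv2.resize(s[185:275,262:372],None,fx=6.5,fy=6.5,interpolation=cv2.INTER_CUBIC))
E
```

```text
(no output)
```

View pics/n_t.png

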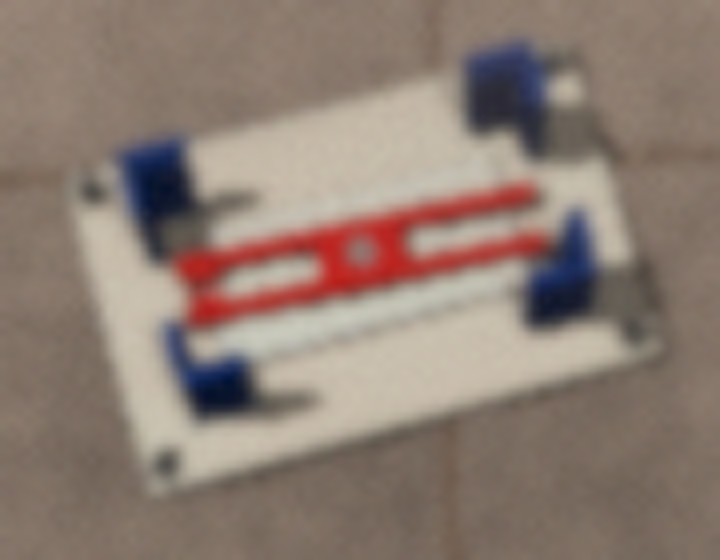

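View pics/n_s.png

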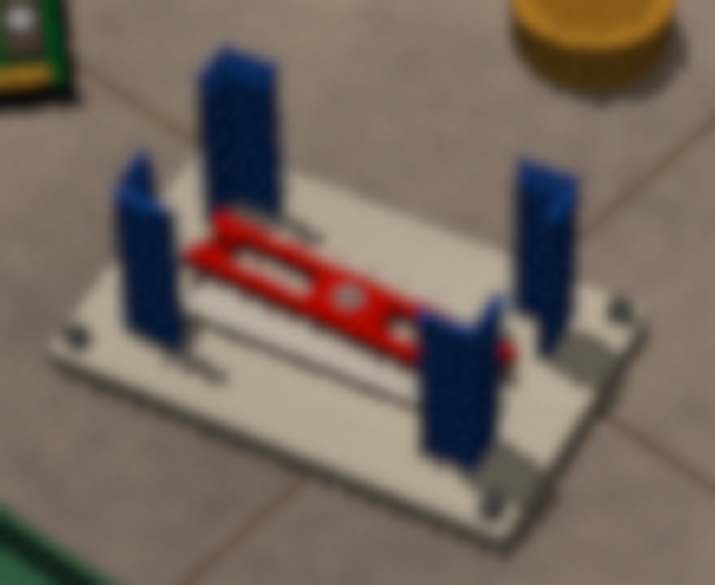

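```bash
cat > nest.py <<'E'
from h import *
im={n:cv2.imread(f"pics/{n}0.png") for n in P}
def blob(n,c,r=3):
    g=cv2.cvtColor(im[n],cv2.COLOR_BGR2GRAY).astype(float);x,y=np.round(c).astype(int)
    p=g[y-r:y+r+1,x-r:x+r+1]; w=np.clip(np.percentile(p,60)-p-25,0,None)
    yy,xx=np.mgrid[y-r:y+r+1,x-r:x+r+1]
    return np.array([(w*xx).sum(),(w*yy).sum()])/w.sum()
T=[(93,190),(166,464),(635,333)];T=[((x+.5)/8-.5+260,(y+.5)/8-.5+195) for x,y in T]
Sd=[(77,337),(491,505),(619,312)];Sd=[((x+.5)/6.5-.5+262,(y+.5)/6.5-.5+185) for x,y in Sd]
for n,L,(i,j,k) in [("top",T,(0,1,2)),("side",Sd,(0,1,2))]:
    b=np.array([blob(n,c) for c in L]);w=unproj(n,b,.012)*1000
    w0=unproj(n,L,.012)*1000
    for w in(w,w0):
      print(n,w.round(1).tolist())
      print(" mid",((w[0]+w[2])/2).round(1),"d01,d12",np.linalg.norm(w[0]-w[1]).round(1),np.linalg.norm(w[2]-w[1]).round(1),
      "yaws",[np.degrees(np.arctan2(*(w[a]-w[1])[::-1])).round(2) for a in(0,2)])
E
python3 nest.py
```

```text
top [[636.7, 114.9], [542.8, 92.6], [584.7, -64.3]]
 mid [610.7  25.3] d01,d12 96.5 162.4 yaws [np.float64(13.41), np.float64(-75.07)]
top [[637.3, 114.8], [543.6, 92.7], [581.6, -63.3]]
 mid [609.5  25.8] d01,d12 96.2 160.6 yaws [np.float64(13.25), np.float64(-76.32)]
side [[539.1, 92.7], [579.7, -62.2], [670.8, -42.0]]
 mid [604.9  25.3] d01,d12 160.1 93.3 yaws [np.float64(104.68), np.float64(12.5)]
side [[539.1, 92.0], [577.5, -62.4], [670.2, -40.8]]
 mid [604.7  25.6] d01,d12 159.2 95.2 yaws [np.float64(103.98), np.float64(13.1)]
```

```bash
python3 -m creep '[[-1,0.0214,-0.0372,0,0,0,-3.5],[-1,0.0214,-0.0372,0,0,0,-3.5],[-1,0.0214,-0.0372,0,0,0,-3.5],[-1,0.0214,-0.0372,0,0,0,-3.5],[-1,0.0214,-0.0372,0,0,0,-3.5],[-1,0.0214,-0.0372,0,0,0,-3.5],[-1,0.0214,-0.0372,0,0,0,-3.5],[-1,0.0214,-0.0372,0,0,0,-3.5]]'
```

```text
clock: 0.9
position: [0.4369, 0.3215, 0.2311]
tool_rot: [0.433, 0.902, -0.0, -0.0]
ft_force: [0.3, -0.4, 0.4]
gripper_width: 0.0854
```

```bash
python3 -m creep '[[-1,0.0214,-0.0372,0,0,0,-3.5],[-1,0.0214,-0.0372,0,0,0,-3.5],[-1,0.0214,-0.0372,0,0,0,-3.5],[-1,0.0214,-0.0372,0,0,0,-3.5],[-1,0.0214,-0.0372,0,0,0,-3.5],[-1,0.0214,-0.0372,0,0,0,-3.5],[-1,0.0214,-0.0372,0,0,0,-3.5],[-1,0.0214,-0.0372,0,0,0,-3.5]]'
```

```text
clock: 1.7
position: [0.6081, 0.0237, 0.231]
tool_rot: [0.638, 0.77, -0.0, -0.0]
ft_force: [0.2, 1.0, -0.3]
gripper_width: 0.0856
```

```bash
python3 - <<'E'
from h import *
d=grab("1");cv2.imwrite("pics/both1.png",np.hstack([cv2.resize(d[n],(400,300)) for n in P]))
print(get_obs()["position"],get_obs()["clock"])
for r in meas(d,green,.009,60,(95,130,40,65)): print(r)
E
```

```text
[0.6089596  0.02169164 0.23027844] 1.8
('top', array([421.4, -93.5, 105.2,  45. ,   2.4]), array([354., 296.]))
('top', array([515.3, 443.8, 111.5,  52.3,  56.8]), array([147., 270.]))
('top', array([ 547.1, -407.4,  110.2,   53.1,   28.8]), array([469., 244.]))
('top', array([645.9, 243.9, 112.1,  52.3,  50.2]), array([224., 219.]))
('side', array([ 542.3, -409.3,  112.1,   54. ,   28.4]), array([465., 372.]))
('side', array([640.5, 240.8, 113.2,  53. ,  50. ]), array([259., 184.]))
('side', array([509.9, 439.9, 109.6,  53.3,  57. ]), array([165., 175.]))
```

View pics/both1.png

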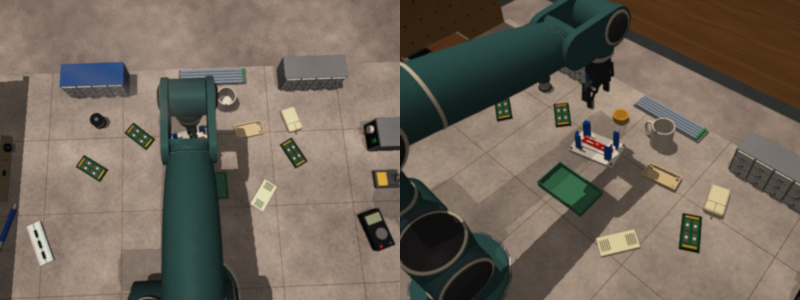

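```bash
python3 -m creep '[[-1,0,0,-0.03,0,0,0],[-1,0,0,-0.03,0,0,0],[-1,0,0,-0.03,0,0,0],[-1,0,0,-0.03,0,0,0],[-1,0,0,0,0,0,0],[-1,0,0,0,0,0,0],[-1,0,0,0,0,0,0],[-1,0,0,0,0,0,0]]'
```

```text
clock: 2.6
position: [0.6083, 0.0256, 0.1132]
tool_rot: [0.637, 0.771, 0.001, 0.001]
ft_force: [0.2, -0.3, 0.5]
gripper_width: 0.0855
```

```bash
python3 -m creep '[[-1,-0.0015,0,-0.02,0,0,0],[-1,0,0,-0.02,0,0,0],[-1,0,0,-0.02,0,0,0],[-1,0,0,-0.02,0,0,0],[-1,0,0,-0.01,0,0,0],[-1,0,0,0,0,0,0],[-1,0,0,0,0,0,0],[-1,0,0,0,0,0,0]]'
```

```text
clock: 3.4
position: [0.6068, 0.0255, 0.0227]
tool_rot: [0.637, 0.771, 0.001, 0.001]
ft_force: [0.6, -0.2, -0.4]
gripper_width: 0.0852
```

```bash
python3 -m creep '[[1,0,0,0,0,0,0],[1,0,0,0,0,0,0],[1,0,0,0,0,0,0],[1,0,0,0,0,0,0],[1,0,0,0,0,0,0],[1,0,0,0,0,0,0],[1,0,0,0,0,0,0],[1,0,0,0,0,0,0]]'; python3 - <<'E'
from h import *
d=grab("2");s=d["side"]
cv2.imwrite("pics/p2.png",cv2.resize(s[150:270,240:400],(800,600),interpolation=cv2.INTER_CUBIC))
print(get_obs())
E
```

```text
clock: 4.2
position: [0.6062, 0.0255, 0.0216]
tool_rot: [0.637, 0.771, 0.0, 0.0]
ft_force: [-2.1, 0.9, 5.4]
gripper_width: 0.0218
{'clock': 4.3, 'joints': array([ 1.53086252e-05,  1.05489283e-01,  1.80494509e+00, -1.34736451e-05,
        1.23105499e+00, -1.89572321e-01]), 'qd': array([ 0.0005272 ,  0.00080986, -0.00044621,  0.00012536, -0.00189003,
        0.00137873]), 'joint_efforts': array([-1.51498936e-02, -6.30179858e+01, -5.54286397e+01,  1.96804956e-02,
       -7.48139508e-01, -5.45716073e-03]), 'position': array([0.60618055, 0.0255056 , 0.02164419]), 'tool_rot': array([6.37001436e-01, 7.70862613e-01, 2.79999611e-05, 4.38540368e-05]), 'ft_force': array([-2.81243232,  0.52435847,  4.92913227]), 'ft_torque': array([-0.03558239,  0.48146012, -0.01466035]), 'gripper_width': 0.02214873072689603}
```

View pics/p2.png

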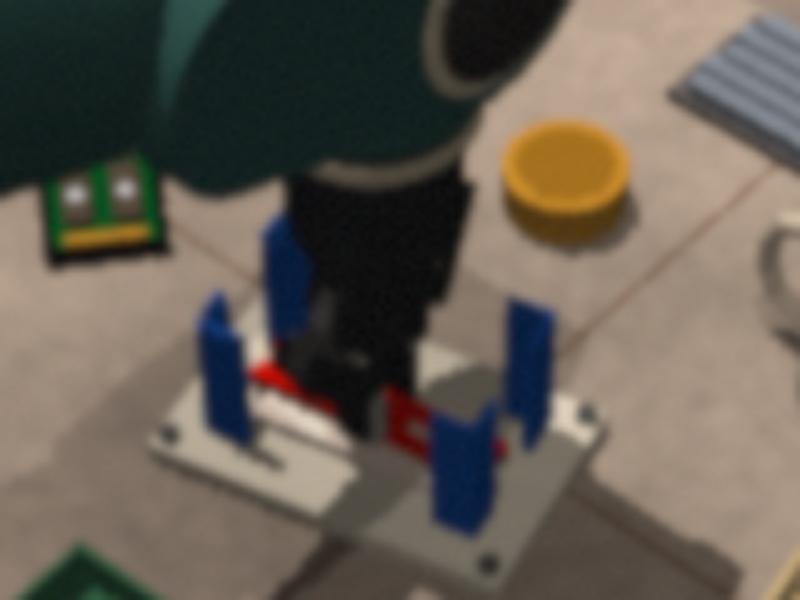

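```bash
python3 -m creep '[[1,0,0,0.02,0,0,0],[1,0,0,0.04,0,0,0],[1,0,0,0.04,0,0,0],[1,0,0,0.03,0,0,0],[1,0,0,0,0,0,0],[1,-0.04,-0.01,0,0,0,-2],[1,-0.04,-0.01,0,0,0,-2],[1,-0.04,-0.01,0,0,0,-2]]'
```

```text
clock: 5.1
position: [0.4845, -0.0046, 0.1499]
tool_rot: [0.677, 0.736, -0.001, -0.001]
ft_force: [-0.1, 0.3, 0.4]
gripper_width: 0.022
```

```bash
python3 -m creep '[[1,-0.04,-0.012,0,0,0,-2],[1,-0.034,-0.01,0,0,0,0],[1,0,0,-0.02,0,0,0],[1,0,0,-0.03,0,0,0],[1,0,0,-0.03,0,0,0],[1,0,0,-0.03,0,0,0],[1,0,0,-0.02,0,0,0],[1,0,0,0,0,0,0]]'
```

```text
clock: 5.9
position: [0.4102, -0.0262, 0.0182]
tool_rot: [0.689, 0.725, -0.001, -0.002]
ft_force: [-0.5, 0.0, 0.3]
gripper_width: 0.0218
```

```bash
python3 - <<'E'
from h import *
d=grab("3")
cv2.imwrite("pics/p3.png",cv2.resize(d["side"][200:350,200:400],(800,600),interpolation=cv2.INTER_CUBIC))
o=get_obs();print(o["position"],o["ft_force"],o["gripper_width"])
E
```

```text
[ 0.41204804 -0.02647621  0.02149048] [-0.10200725 -0.87405602  0.79144765] 0.021752750460412112
```

View pics/p3.png

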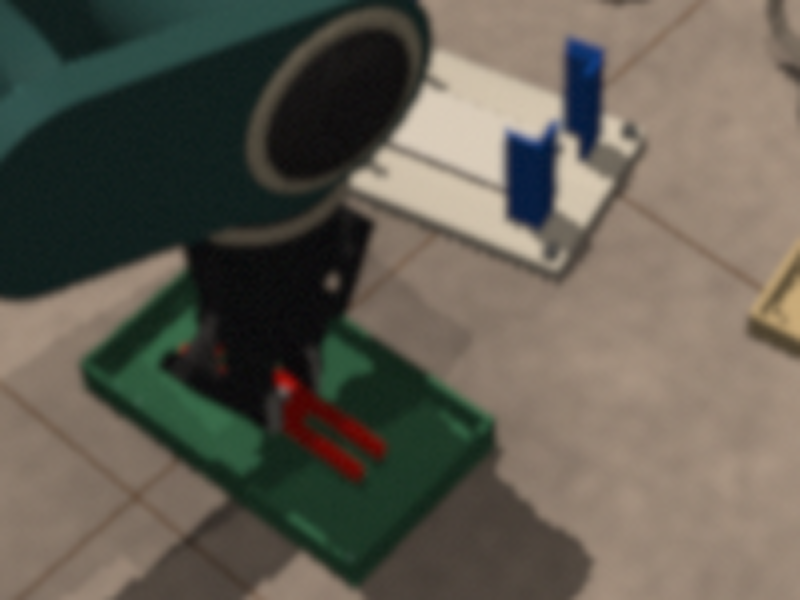

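Puller hangs inside the tray outline. Lower 11 mm and release.

```bash
python3 -m creep '[[1,0,0,-0.006,0,0,0],[1,0,0,-0.006,0,0,0],[1,0,0,0,0,0,0],[1,0,0,0,0,0,0],[0.4,0,0,0,0,0,0],[0.2,0,0,0,0,0,0],[0.1,0,0,0,0,0,0],[0.1,0,0,0,0,0,0]]'
```

```text
clock: 6.8
position: [0.4122, -0.0265, 0.0094]
tool_rot: [0.689, 0.725, 0.0, 0.0]
ft_force: [0.5, -0.6, 0.5]
gripper_width: 0.0382
```

```bash
python3 -m creep '[[0.1,0,0,0.02,0,0,0],[0,0,0,0.04,0,0,0],[-1,0,0,0.04,0,0,0],[-1,0,0,0.04,0,0,0],[-1,0,0,0.04,0,0,0],[-1,0,0,0,0,0,0],[-1,0,0,0,0,0,0],[-1,0,0,0,0,0,0]]'; python3 - <<'E'
from h import *
d=grab("4")
o=get_obs();print(o["position"],o["ft_force"],o["gripper_width"],o["tool_rot"])
for n in P:
    c=proj(n,[.655,-.223,.018])[0].astype(int)
    cv2.imwrite(f"pics/sh_{n}.png",cv2.resize(d[n][c[1]-30:c[1]+30,c[0]-40:c[0]+40],(800,600),interpolation=cv2.INTER_CUBIC));print(n,c)
    c=proj(n,[.41,-.03,.01])[0].astype(int)
    cv2.imwrite(f"pics/tr_{n}.png",cv2.resize(d[n][c[1]-60:c[1]+60,c[0]-80:c[0]+80],(800,600),interpolation=cv2.INTER_CUBIC))
E
```

```text
clock: 7.6
position: [0.4117, -0.0264, 0.188]
tool_rot: [0.689, 0.725, -0.0, -0.001]
ft_force: [0.5, 0.3, -0.7]
gripper_width: 0.0855
[ 0.41169939 -0.0264534   0.18798268] [-0.53443814 -0.14361702 -0.78080248] 0.08524606666742422 [ 6.89229178e-01  7.24542728e-01 -5.98599226e-04 -7.85277243e-04]
top [397 206]
side [419 278]
```

View pics/sh_top.png

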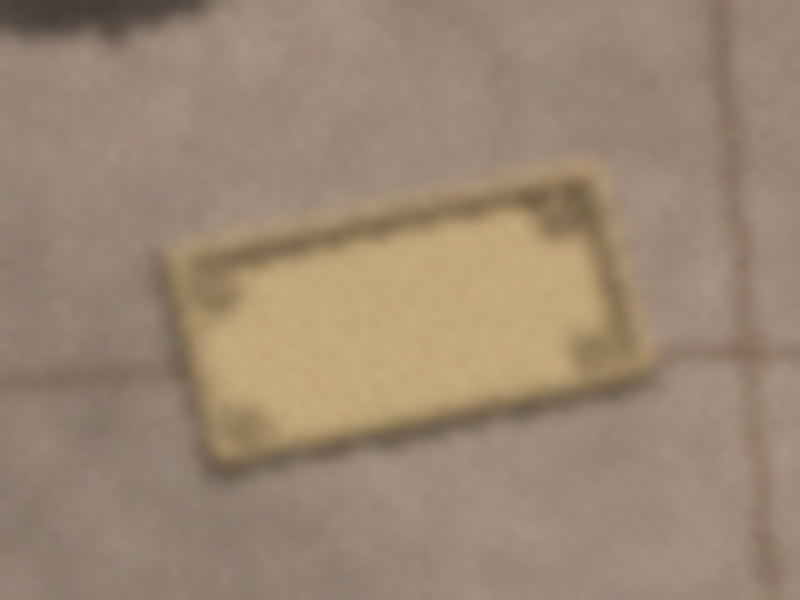

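View pics/sh_side.png

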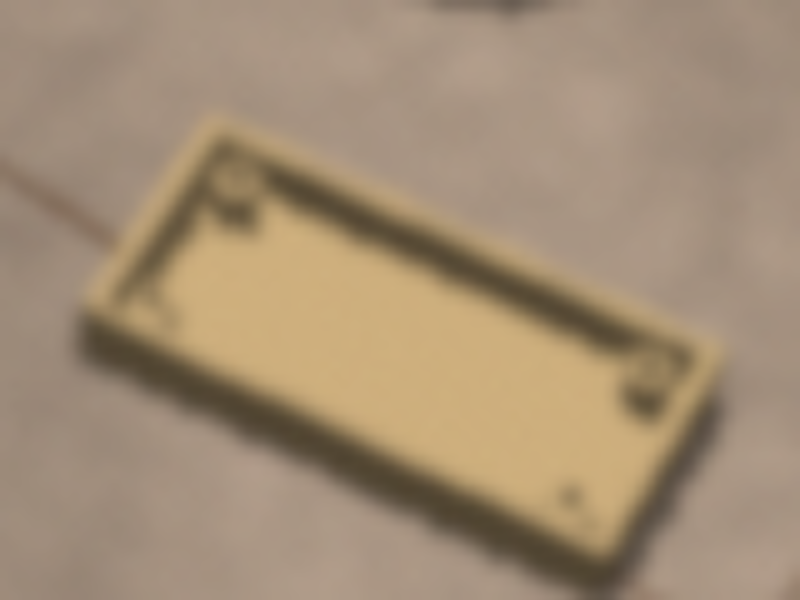

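View pics/tr_side.png

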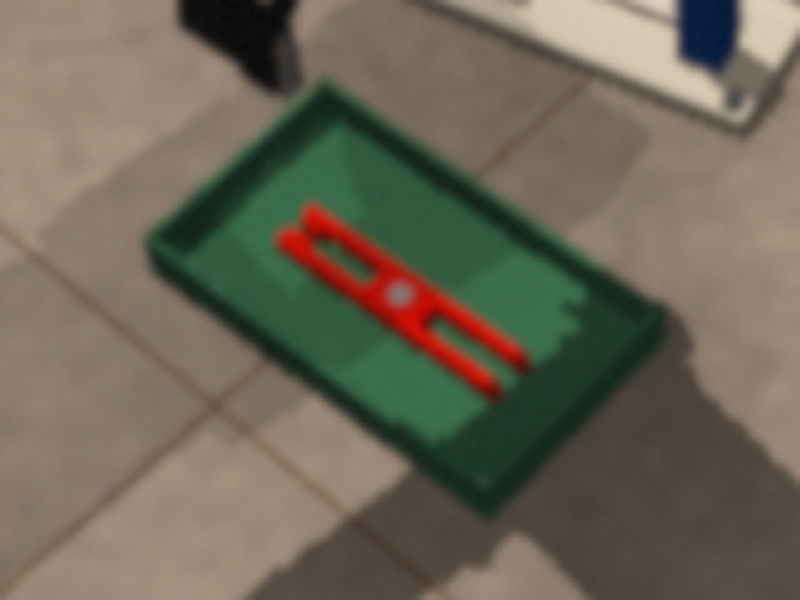

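```bash
python3 - <<'E'
from h import *
c={n:proj(n,[.655,-.223,.018])[0].astype(int) for n in P}
def pts(n,L): return np.array([((x+.5)/10-.5+c[n][0]-40,(y+.5)/10-.5+c[n][1]-30) for x,y in L])
for n,L in [("top",[(170,245),(597,160),(655,362),(218,455)]),("side",[(215,115),(722,350),(608,552),(85,302)])]:
    w=unproj(n,pts(n,L),.018)*1000
    print(n,w.round(1).tolist(),w.mean(0).round(1),[np.linalg.norm(w[i]-w[(i+1)%4]).round(1) for i in range(4)],[np.degrees(np.arctan2(*(w[(i+1)%4]-w[i])[::-1])).round(1) for i in range(4)])
for n,uv,k in [("side",(400,293),5)]:
    cc=proj(n,[.41,-.03,.01])[0].astype(int)
    print(unproj(n,[((uv[0]+.5)/5-.5+cc[0]-80,(uv[1]+.5)/5-.5+cc[1]-60)],.014)*1000)
E
```

```text
top [[675.6, -160.4], [694.9, -276.7], [638.3, -287.6], [617.3, -169.5]] [ 656.6 -223.5] [np.float64(117.9), np.float64(57.7), np.float64(120.0), np.float64(59.0)] [np.float64(-80.6), np.float64(-169.1), np.float64(100.1), np.float64(8.8)]
side [[669.5, -161.2], [689.1, -277.5], [631.9, -288.5], [611.8, -170.6]] [ 650.6 -224.4] [np.float64(118.0), np.float64(58.3), np.float64(119.5), np.float64(58.5)] [np.float64(-80.4), np.float64(-169.1), np.float64(99.7), np.float64(9.3)]
[[410.32278458 -26.61931169]]
```

View pics/tr_top.png

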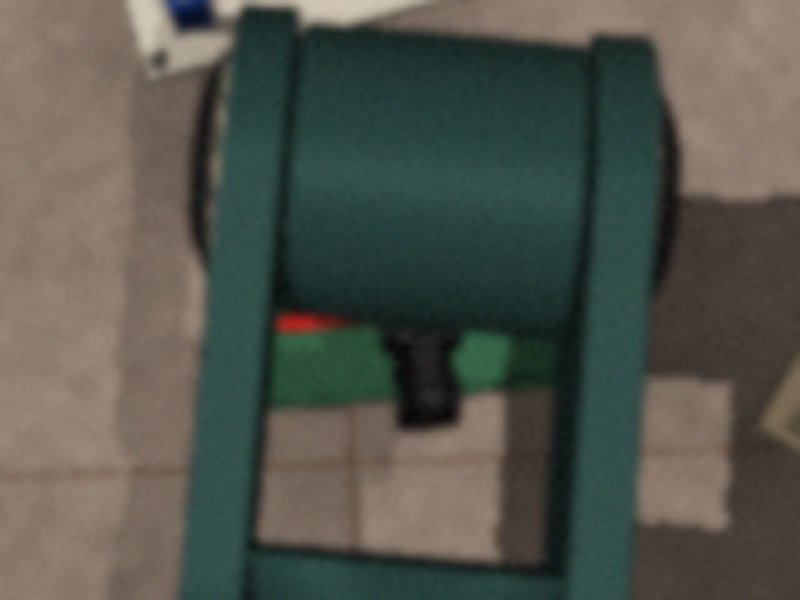

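```bash
python3 -m creep '[[-1,0.0345,-0.0282,0,0,0,1],[-1,0.0345,-0.0282,0,0,0,1],[-1,0.0345,-0.0282,0,0,0,1],[-1,0.0345,-0.0282,0,0,0,1],[-1,0.0345,-0.0282,0,0,0,1],[-1,0.0345,-0.0282,0,0,0,1],[-1,0.0345,-0.0282,0,0,0,1],[-1,0,0,-0.04,0,0,0]]'
```

```text
clock: 8.5
position: [0.6581, -0.2275, 0.1522]
tool_rot: [0.644, 0.765, 0.001, 0.003]
ft_force: [0.9, 0.0, -0.4]
gripper_width: 0.0856
```

```bash
python3 -m creep '[[-1,0,0,-0.04,0,0,0],[-1,0,0,-0.03,0,0,0],[-1,0,0,-0.03,0,0,0],[-1,0,0,-0.02,0,0,0],[-1,0,0,0,0,0,0],[-1,0,0,0,0,0,0],[-1,0,0,0,0,0,0],[-1,0,0,0,0,0,0]]'
```

```text
clock: 9.3
position: [0.6542, -0.2241, 0.0308]
tool_rot: [0.644, 0.765, 0.0, 0.001]
ft_force: [-0.0, -1.1, -0.5]
gripper_width: 0.0853
```

```bash
python3 -m creep '[[-1,0,0,-0.01,0,0,0],[-1,0,0,-0.01,0,0,0],[-1,0,0,-0.007,0,0,0],[-1,0,0,0,0,0,0],[1,0,0,0,0,0,0],[1,0,0,0,0,0,0],[1,0,0,0,0,0,0],[1,0,0,0,0,0,0]]'; python3 - <<'E'
from h import *
d=grab("5")
o=get_obs();print(o["position"],o["ft_force"],o["gripper_width"],o["tool_rot"])
for n in P:
    c=proj(n,[.655,-.223,.018])[0].astype(int)
    cv2.imwrite(f"pics/sh5_{n}.png",cv2.resize(d[n][c[1]-45:c[1]+45,c[0]-60:c[0]+60],(800,600),interpolation=cv2.INTER_CUBIC));print(n,c)
E
```

```text
clock: 10.1
position: [0.654, -0.224, 0.0031]
tool_rot: [0.644, 0.765, 0.0, 0.001]
ft_force: [0.1, 0.7, 4.6]
gripper_width: 0.0586
[ 0.65400642 -0.22405664  0.00306006] [ 0.03811043 -0.06613286  6.1306052 ] 0.057920010826468006 [6.43698520e-01 7.65278975e-01 1.69031287e-04 5.25911762e-04]
top [397 206]
side [419 278]
```

View pics/sh5_side.png

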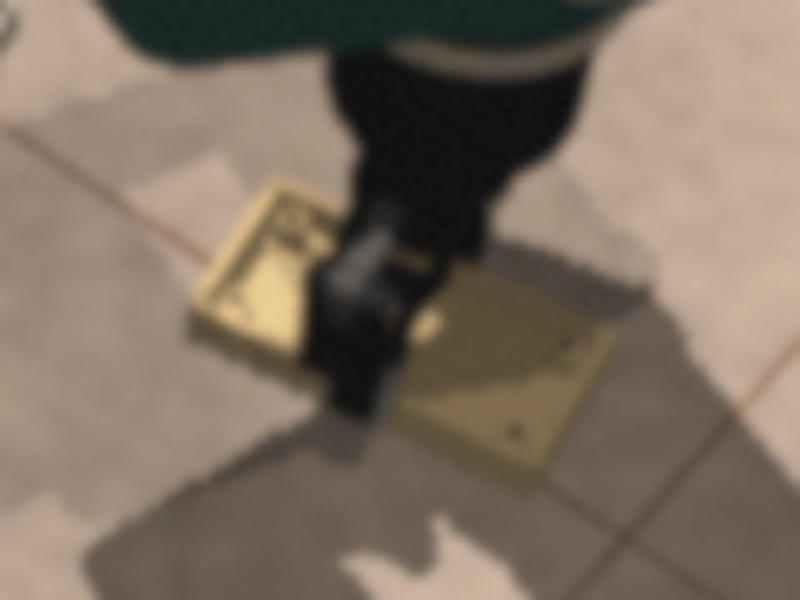

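```bash
python3 -m creep '[[1,0,0,0.02,0,0,0],[1,0,0,0.04,0,0,0],[1,0,0,0.04,0,0,0],[1,0,0,0.03,0,0,0],[1,0,0,0,0,0,0],[1,-0.008,0.0416,0,0,0,0.6],[1,-0.008,0.0416,0,0,0,0.6],[1,-0.008,0.0416,0,0,0,0.6]]'
```

```text
clock: 11.0
position: [0.6287, -0.0979, 0.1311]
tool_rot: [0.632, 0.775, -0.0, -0.001]
ft_force: [1.1, -0.4, -1.2]
gripper_width: 0.0583
```

```bash
python3 -m creep '[[1,-0.008,0.0416,0,0,0,0.6],[1,-0.008,0.0416,0,0,0,0.6],[1,-0.007,0.0416,0,0,0,0.6],[1,0,0,0,0,0,0],[1,0,0,0,0,0,0],[1,0,0,0,0,0,0],[1,0,0,0,0,0,0],[1,0,0,0,0,0,0]]';  python3 - <<'E'
from h import *
d=grab("6")
o=get_obs();print(o["position"],o["ft_force"],o["gripper_width"],o["tool_rot"])
for n in P:
    c=proj(n,[.607,.026,.1])[0].astype(int)
    cv2.imwrite(f"pics/n6_{n}.png",cv2.resize(d[n][c[1]-60:c[1]+60,c[0]-80:c[0]+80],(800,600),interpolation=cv2.INTER_CUBIC));print(n,c)
E
```

```text
clock: 11.8
position: [0.6067, 0.0248, 0.1321]
tool_rot: [0.62, 0.785, -0.0, -0.0]
ft_force: [-0.3, -0.0, -1.7]
gripper_width: 0.058
[0.60671579 0.02508721 0.13220658] [-0.14179335  0.77920389 -0.52352311] 0.0579815550304685 [ 6.19698416e-01  7.84840027e-01 -3.94601520e-05 -5.20421425e-05]
top [304 220]
side [315 206]
```

View pics/n6_side.png

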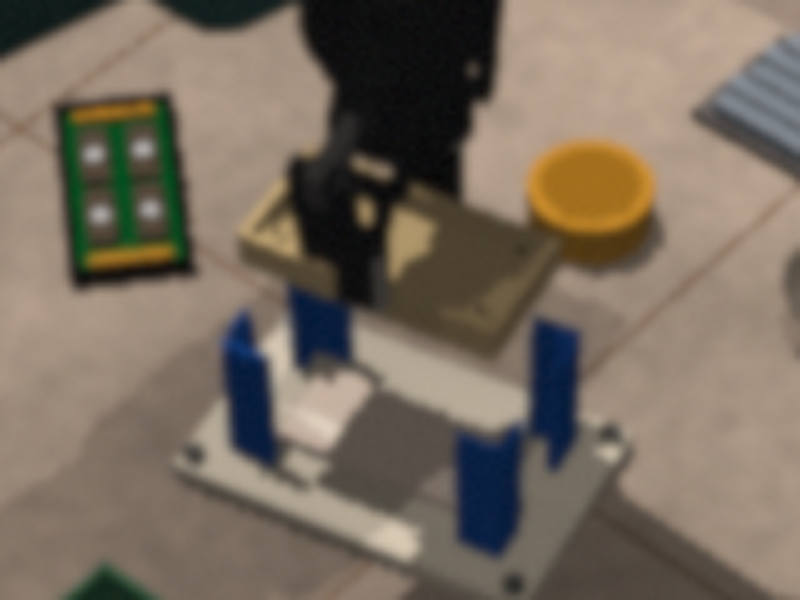

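View pics/n6_top.png

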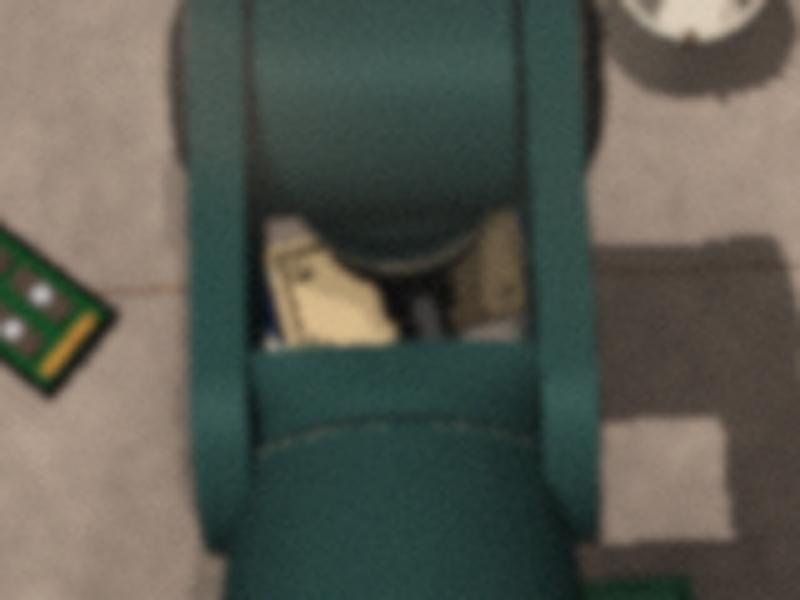

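```bash
python3 -m creep '[[1,0.0003,0.0003,-0.015,0,0,0],[1,0,0,-0.015,0,0,0],[1,0,0,-0.01,0,0,0],[1,0,0,-0.006,0,0,0],[1,0,0,-0.006,0,0,0],[1,0,0,-0.006,0,0,0],[1,0,0,-0.006,0,0,0],[1,0,0,0,0,0,0]]'
```

```text
clock: 12.7
position: [0.6066, 0.026, 0.0675]
tool_rot: [0.619, 0.785, -0.0, -0.0]
ft_force: [-0.2, -0.5, -0.7]
gripper_width: 0.0585
```

```bash
python3 -m creep '[[1,0,0,-0.008,0,0,0],[1,0,0,-0.008,0,0,0],[1,0,0,-0.008,0,0,0],[1,0,0,-0.008,0,0,0],[1,0,0,-0.007,0,0,0],[1,0,0,-0.004,0,0,0],[1,0,0,0,0,0,0],[1,0,0,0,0,0,0]]'
```

```text
clock: 13.5
position: [0.607, 0.026, 0.0255]
tool_rot: [0.619, 0.785, 0.0, 0.0]
ft_force: [-0.5, -0.2, -0.5]
gripper_width: 0.0583
```

```bash
python3 -m creep '[[1,0,0,-0.0025,0,0,0],[1,0,0,-0.001,0,0,0],[1,0,0,0,0,0,0],[1,0,0,0,0,0,0],[-1,0,0,0,0,0,0],[-1,0,0,0,0,0,0],[-1,0,0,0,0,0,0],[-1,0,0,0,0,0,0]]'
```

```text
clock: 14.3
position: [0.607, 0.026, 0.0219]
tool_rot: [0.619, 0.785, 0.0, 0.0]
ft_force: [0.3, -0.2, -0.2]
gripper_width: 0.0855
```

```bash
python3 -m creep '[[-1,0,0,0.03,0,0,0],[-1,0,0,0.04,0,0,0],[-1,0,0,0.04,0,0,0],[-1,0,0.04,0.03,0,0,0],[-1,0,0.04,0,0,0,0],[-1,0,0.04,0,0,0,0],[-1,0,0.04,0,0,0,0],[-1,0,0.04,0,0,0,0]]'; python3 - <<'E'
from h import *
d=grab("7")
o=get_obs();print(o["position"],o["ft_force"],o["gripper_width"],o["tool_rot"])
for n in P:
    c=proj(n,[.607,.026,.05])[0].astype(int)
    cv2.imwrite(f"pics/n7_{n}.png",cv2.resize(d[n][c[1]-45:c[1]+45,c[0]-60:c[0]+60],(800,600),interpolation=cv2.INTER_CUBIC));print(n,c)
for r in meas(d,green,.009,60,(95,130,40,65)): print(r)
E
```

```text
clock: 15.1
position: [0.6067, 0.2276, 0.162]
tool_rot: [0.619, 0.785, 0.0, 0.0]
ft_force: [0.5, -0.1, 0.8]
gripper_width: 0.0852
[0.60640614 0.22991245 0.16156771] [-0.13198107 -1.13107295  0.15155801] 0.08523371137959806 [ 6.18026480e-01  7.86157164e-01  2.07518387e-04 -3.74342329e-04]
top [304 224]
side [315 222]
('top', array([515.8, 442.5, 113.8,  55.7,  58.2]), array([148., 270.]))
('top', array([ 547.5, -407.3,  109.7,   53. ,   28.5]), array([469., 244.]))
('side', array([ 542.3, -409.3,  111.7,   54.1,   28.5]), array([465., 372.]))
('side', array([641.1, 241.2, 111.8,  53.5,  50.1]), array([261., 182.]))
('side', array([510.5, 440.8, 112.5,  53.3,  56.8]), array([164., 174.]))
```

View pics/n7_side.png

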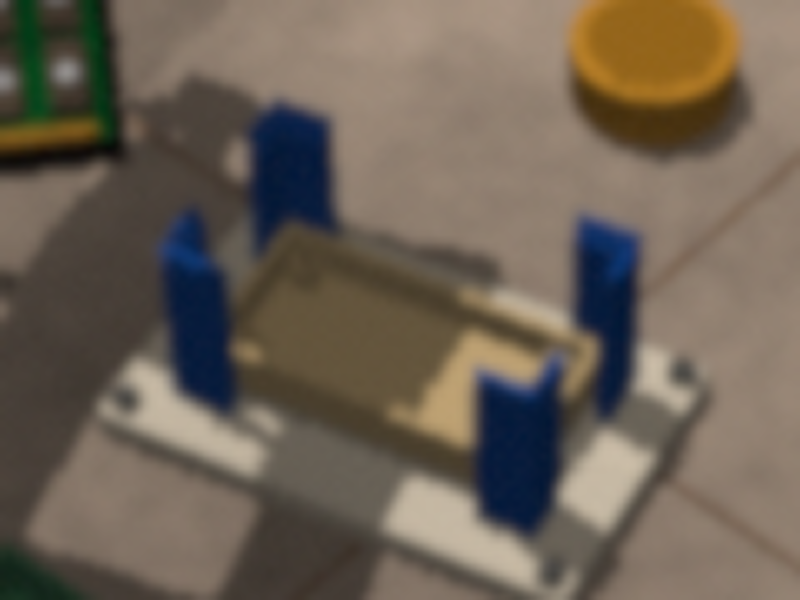

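View pics/n7_top.png

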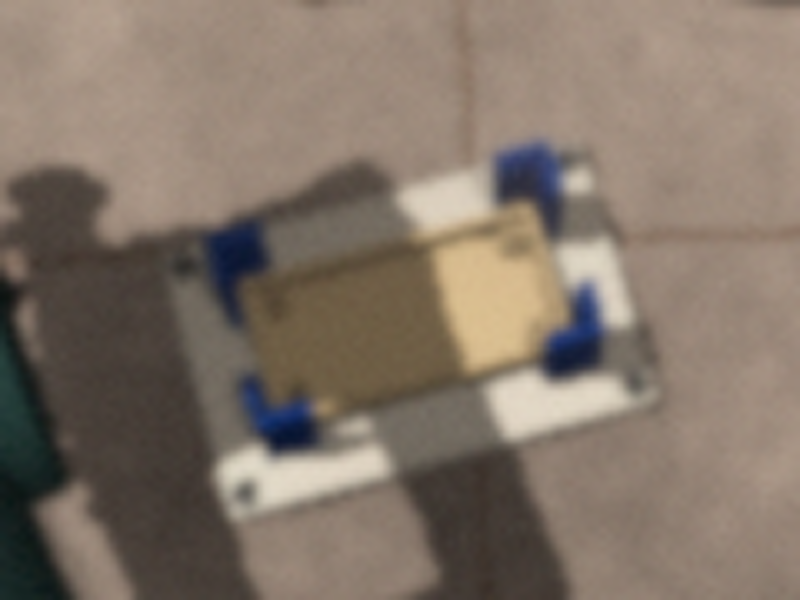

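```bash
python3 -m creep '[[-1,0.0055,0.0019,0,0,0,-7.6],[-1,0.0055,0.0019,-0.01,0,0,-7.6],[-1,0.0055,0.0019,-0.02,0,0,-7.6],[-1,0.0055,0.0019,-0.02,0,0,-7.6],[-1,0.0055,0.0019,-0.02,0,0,-7.6],[-1,0.0055,0.0019,-0.02,0,0,-7.6],[-1,0.005,0.0019,-0.01,0,0,-7.6],[-1,0,0,-0.01,0,0,0]]'
```

```text
clock: 16.0
position: [0.6452, 0.2389, 0.0509]
tool_rot: [0.906, 0.423, -0.0, 0.0]
ft_force: [-0.4, -0.1, -0.4]
gripper_width: 0.0852
```

```bash
python3 -m creep '[[-1,-0.0005,0.0042,-0.01,0,0,0],[-0.64,0,0,-0.01,0,0,0],[-0.64,0,0,-0.01,0,0,0],[-0.64,0,0,-0.01,0,0,0],[-0.64,0,0,-0.004,0,0,0],[-0.64,0,0,0,0,0,0],[-0.64,0,0,0,0,0,0],[-0.64,0,0,0,0,0,0]]'; python3 - <<'E'
from h import *
d=grab("8")
o=get_obs();print(o["position"],o["ft_force"],o["gripper_width"],o["tool_rot"])
for n in P:
    c=proj(n,[.644,.243,.01])[0].astype(int)
    cv2.imwrite(f"pics/n8_{n}.png",cv2.resize(d[n][c[1]-45:c[1]+45,c[0]-60:c[0]+60],(800,600),interpolation=cv2.INTER_CUBIC));print(n,c)
E
```

```text
clock: 16.8
position: [0.6447, 0.2436, 0.0084]
tool_rot: [0.905, 0.425, 0.0, 0.0]
ft_force: [-0.2, -0.3, -0.5]
gripper_width: 0.0698
[0.644645   0.24359466 0.00832554] [-0.82510638  0.38904834  0.58573401] 0.06997808746497389 [9.05321002e-01 4.24727853e-01 3.65863755e-04 2.41361790e-05]
top [223 217]
side [259 180]
```

View pics/n8_side.png

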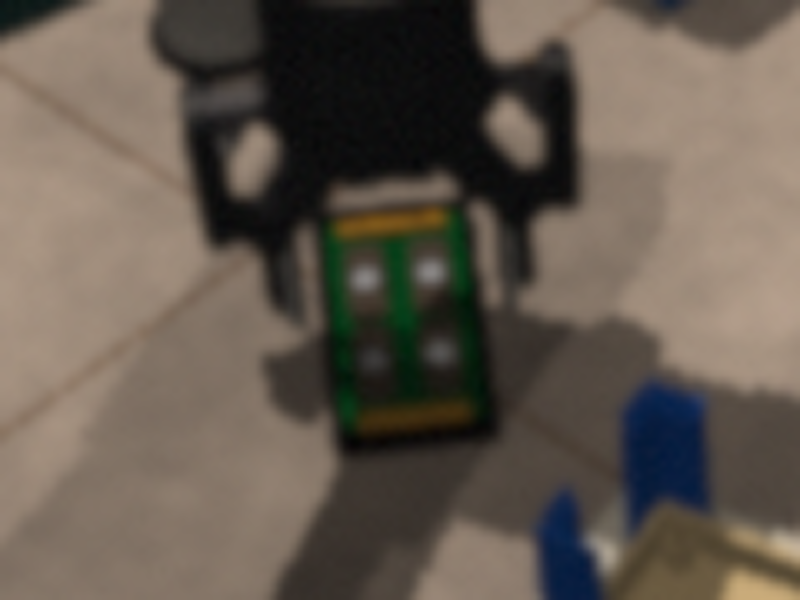

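View pics/n8_top.png

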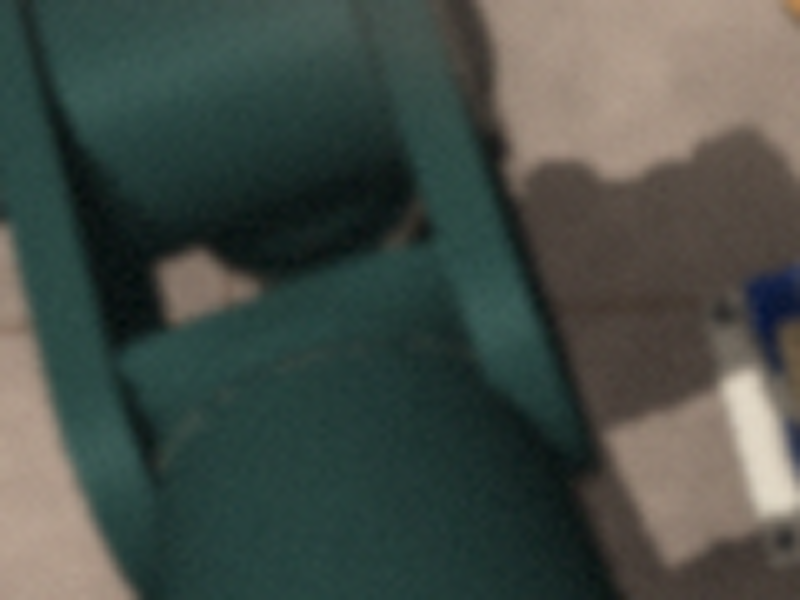

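```bash
python3 - <<'E'
from h import *
px=((297+.5)/6.667-.5+259-60,(318+.5)/6.667-.5+180-45);print(px)
for z in (.0,.005,.01,.015,.02):
    print(z,[ (proj("side",[.6447+s*.767*r+s*.0,.2436-s*.642*r,z])[0]).round(1) for s in(-1,) for r in(.035,.042)])
E
```

```text
(243.1227688615569, 182.27261136943153)
0.0 [array([245.5, 185. ]), array([242.6, 185.3])]
0.005 [array([245.3, 183.5]), array([242.4, 183.8])]
0.01 [array([245., 182.]), array([242.1, 182.3])]
0.015 [array([244.8, 180.5]), array([241.9, 180.9])]
0.02 [array([244.6, 179.1]), array([241.7, 179.4])]
```

```bash
python3 -m creep '[[-0.64,0,0,-0.003,0,0,0],[-0.64,0,0,-0.003,0,0,0],[-0.64,0,0,-0.001,0,0,0],[-0.64,0,0,0,0,0,0],[-0.64,0,0,0,0,0,0],[-0.64,0,0,0,0,0,0],[-0.64,0,0,0,0,0,0],[-0.64,0,0,0,0,0,0]]'; python3 - <<'E'
from h import *
o=get_obs();print(o["position"],o["ft_force"],o["gripper_width"])
d=grab("9");n="side";c=proj(n,[.644,.243,.01])[0].astype(int)
cv2.imwrite(f"pics/n9_{n}.png",cv2.resize(d[n][c[1]-30:c[1]+30,c[0]-40:c[0]+40],(800,600),interpolation=cv2.INTER_CUBIC))
E
```

```text
clock: 17.7
position: [0.6445, 0.2435, 0.0009]
tool_rot: [0.905, 0.425, 0.0, 0.0]
ft_force: [0.4, 0.4, -0.2]
gripper_width: 0.0702
[0.64445204 0.243523   0.00086128] [ 0.40553646  0.38252324 -0.20161539] 0.07022768145013983
```

View pics/n9_side.png

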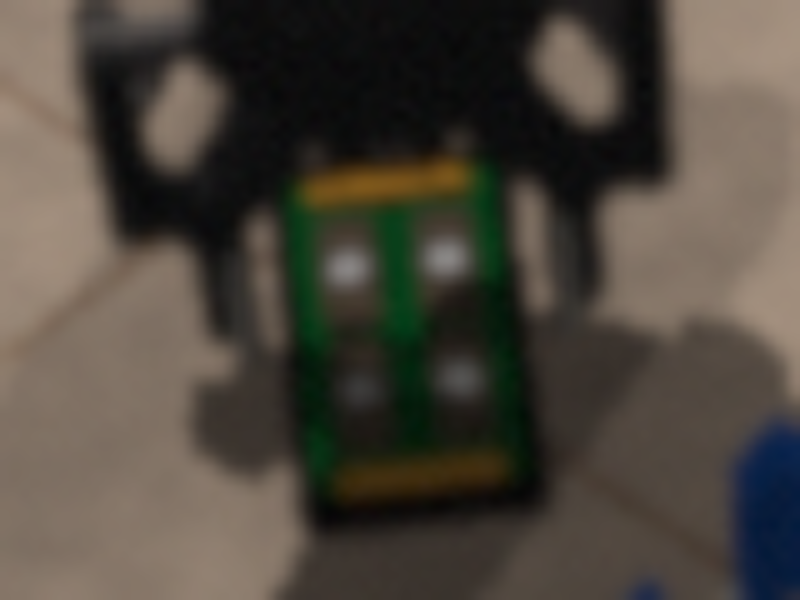

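```bash
python3 -m creep '[[-0.64,0,0,-0.002,0,0,0],[-0.64,0,0,-0.001,0,0,0],[-0.64,0,0,0,0,0,0],[-0.64,0,0,0,0,0,0],[1,0,0,0,0,0,0],[1,0,0,0,0,0,0],[1,0,0,0,0,0,0],[1,0,0,0,0,0,0]]'; python3 - <<'E'
from h import *
o=get_obs();print(o["position"],o["ft_force"],o["gripper_width"])
d=grab("10");n="side";c=proj(n,[.644,.243,.01])[0].astype(int)
cv2.imwrite(f"pics/n10_{n}.png",cv2.resize(d[n][c[1]-30:c[1]+30,c[0]-40:c[0]+40],(800,600),interpolation=cv2.INTER_CUBIC))
E
```

```text
clock: 18.6
position: [0.6447, 0.2436, -0.0016]
tool_rot: [0.905, 0.425, 0.0, 0.0]
ft_force: [-0.5, 0.3, 5.5]
gripper_width: 0.0575
[ 0.64474655  0.24363377 -0.00158837] [-0.54757946  0.33541682  5.49437485] 0.05749530198353366
```

View pics/n10_side.png

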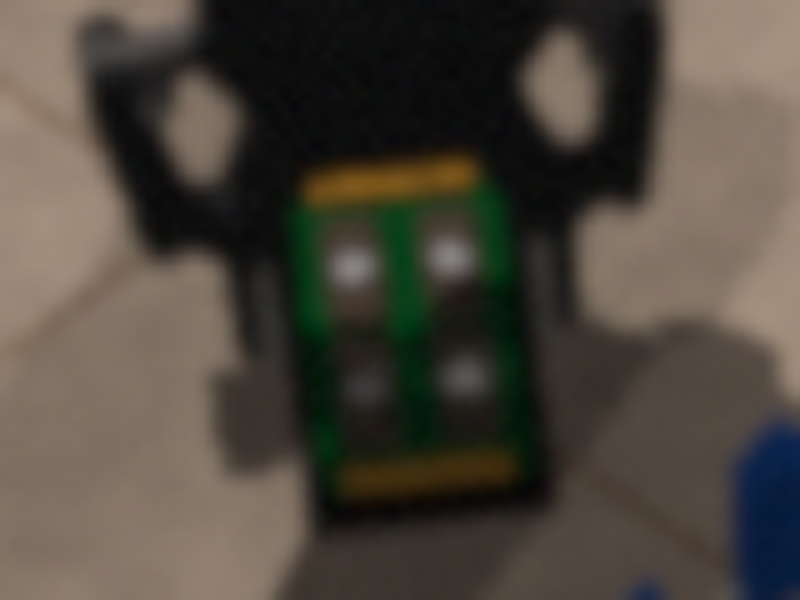

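```bash
python3 -m creep '[[1,0,0,0.02,0,0,0],[1,0,0,0.035,0,0,7.6],[1,0,0,0.035,0,0,7.6],[1,0,0,0.035,0,0,7.6],[1,-0.0063,-0.0363,0,0,0,7.6],[1,-0.0063,-0.0363,0,0,0,7.6],[1,-0.0063,-0.0363,0,0,0,7.6],[1,-0.0063,-0.0363,0,0,0,7.6]]'
```

```text
clock: 19.5
position: [0.6187, 0.0971, 0.1226]
tool_rot: [0.617, 0.787, -0.0, -0.0]
ft_force: [0.5, -0.2, -0.7]
gripper_width: 0.0572
```

```bash
python3 -m creep '[[1,-0.0063,-0.0363,0,0,0,0.3],[1,-0.0062,-0.0361,0,0,0,0],[1,0,0,0,0,0,0],[1,0,0,0,0,0,0],[1,0,0,0,0,0,0],[1,0,0,0,0,0,0],[1,0,0,0,0,0,0],[1,0,0,0,0,0,0]]';  python3 - <<'E'
from h import *
d=grab("11")
o=get_obs();print(o["position"],o["ft_force"],o["gripper_width"],o["tool_rot"])
for n in P:
    c=proj(n,[.607,.026,.1])[0].astype(int)
    cv2.imwrite(f"pics/n11_{n}.png",cv2.resize(d[n][c[1]-45:c[1]+45,c[0]-60:c[0]+60],(800,600),interpolation=cv2.INTER_CUBIC));print(n,c)
E
```

```text
clock: 20.3
position: [0.6067, 0.0265, 0.1227]
tool_rot: [0.617, 0.787, -0.0, -0.0]
ft_force: [-1.1, 0.2, -0.6]
gripper_width: 0.0581
[0.60674167 0.02623155 0.12271786] [ 0.42513304 -0.43254692 -0.57595853] 0.05801438893075323 [ 6.17118167e-01  7.86870487e-01 -2.97982823e-05 -5.62120577e-05]
top [304 220]
side [315 206]
```

View pics/n11_side.png

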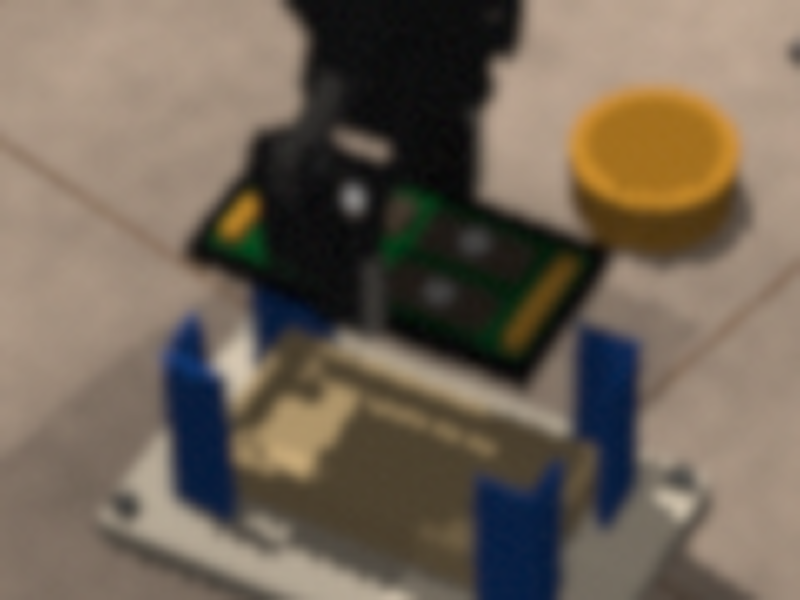

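```bash
python3 - <<'E'
from h import *
L=[(192,240),(606,245),(525,372)]
w=unproj("side",[((x+.5)/6.667-.5+315-60,(y+.5)/6.667-.5+206-45) for x,y in L],.1325)*1000
print(w.round(1),((w[0]+w[1])/2).round(1),np.linalg.norm(w[0]-w[2]),np.linalg.norm(w[1]-w[2]),np.degrees(np.arctan2(*(w[2]-w[0])[::-1])))
E
```

```text
[[563.5  75. ]
 [646.8 -23.9]
 [590.  -39.8]] [605.1  25.5] 117.79814575931519 59.00945545719667 -76.9806883654743
```

```bash
python3 -m creep '[[1,0.0003,0,-0.015,0,0,0],[1,0,0,-0.015,0,0,0],[1,0,0,-0.006,0,0,0],[1,0,0,-0.006,0,0,0],[1,0,0,-0.006,0,0,0],[1,0,0,-0.008,0,0,0],[1,0,0,-0.008,0,0,0],[1,0,0,-0.008,0,0,0]]'
```

```text
clock: 21.2
position: [0.607, 0.0259, 0.0502]
tool_rot: [0.617, 0.787, 0.0, 0.0]
ft_force: [-0.6, 0.2, -0.6]
gripper_width: 0.0576
```

```bash
python3 -m creep '[[1,0,0,-0.008,0,0,0],[1,0,0,-0.004,0,0,0],[1,0,0,-0.001,0,0,0],[1,0,0,0,0,0,0],[1,0,0,0,0,0,0],[1,0,0,0,0,0,0],[1,0,0,0,0,0,0],[1,0,0,0,0,0,0]]'
```

```text
clock: 22.0
position: [0.6071, 0.0259, 0.0379]
tool_rot: [0.617, 0.787, 0.0, 0.0]
ft_force: [0.2, -0.2, -0.5]
gripper_width: 0.0577
```

```bash
python3 -m creep '[[1,0,0,-0.002,0,0,0],[1,0,0,-0.001,0,0,0],[1,0,0,0,0,0,0],[1,0,0,0,0,0,0],[-1,0,0,0,0,0,0],[-1,0,0,0,0,0,0],[-1,0,0,0,0,0,0],[-1,0,0,0,0,0,0]]'
```

```text
clock: 22.8
position: [0.607, 0.0259, 0.0348]
tool_rot: [0.617, 0.787, 0.0, 0.0]
ft_force: [0.3, -0.4, -0.4]
gripper_width: 0.0856
```

```bash
python3 -m creep '[[-1,0,0,0.03,0,0,0],[-1,0,0,0.04,0,0,0],[-1,0,0,0.04,0,0,0],[-1,0,0.04,0.02,0,0,-4],[-1,0,0.04,0,0,0,-8],[-1,0,0.04,0,0,0,-8],[-1,0,0.04,0,0,0,-8],[-1,0,0.04,0,0,0,-8]]'; python3 - <<'E'
from h import *
d=grab("12")
o=get_obs();print(o["position"],o["ft_force"],o["gripper_width"],o["tool_rot"])
for n in P:
    c=proj(n,[.607,.026,.05])[0].astype(int)
    cv2.imwrite(f"pics/n12_{n}.png",cv2.resize(d[n][c[1]-45:c[1]+45,c[0]-60:c[0]+60],(800,600),interpolation=cv2.INTER_CUBIC));print(n,c)
for r in meas(d,green,.007,60,(95,130,40,65)): print(r)
E
```

```text
clock: 23.6
position: [0.6068, 0.2275, 0.165]
tool_rot: [0.832, 0.555, 0.0, 0.0]
ft_force: [1.0, -0.6, 0.3]
gripper_width: 0.0852
[0.60648274 0.22983858 0.16454094] [ 0.8761934  -0.19972092  0.64442217] 0.08542249900035204 [ 8.31165788e-01  5.56024477e-01  6.81059861e-05 -4.56872446e-04]
top [304 224]
side [315 222]
('top', array([515.2, 442.5, 115.7,  54.8,  58. ]), array([148., 270.]))
('top', array([ 547.9, -408.2,  109.9,   52.9,   28.5]), array([469., 244.]))
('top', array([616.1,  21.8, 103.8,  48.4, -79.3]), array([307., 226.]))
('side', array([ 543.4, -408.9,  111.9,   54.1,   28.4]), array([465., 372.]))
('side', array([511.7, 442.7, 112.8,  53.3,  56.8]), array([164., 174.]))
```

View pics/n12_side.png

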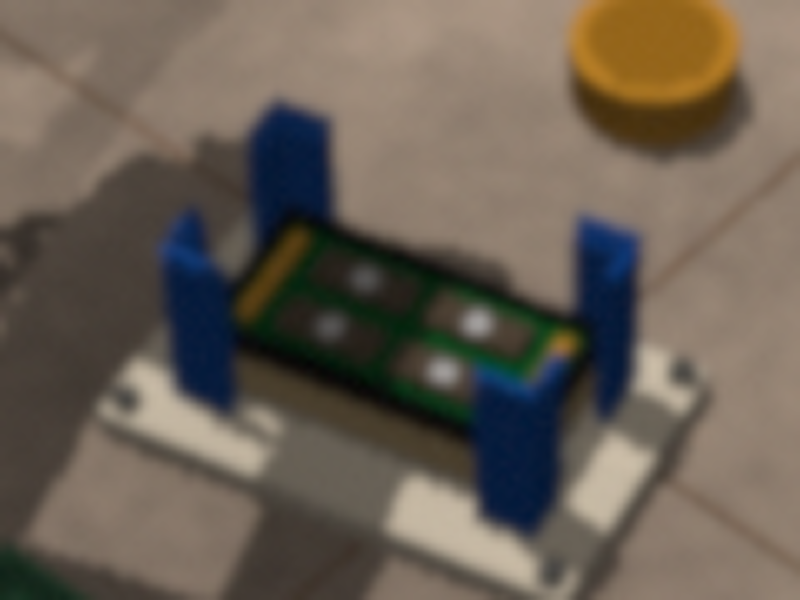

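```bash
python3 -m creep '[[-1,-0.0187,0.0435,0,0,0,-2],[-1,-0.0187,0.0435,0,0,0,-2],[-1,-0.0187,0.0435,0,0,0,-2],[-1,-0.0187,0.0435,0,0,0,-2.4],[-1,-0.0187,0.0435,0,0,0,-2.4],[-1,0,0,-0.04,0,0,0],[-1,0,0,-0.04,0,0,0],[-1,0,0,-0.03,0,0,0]]'
```

```text
clock: 24.5
position: [0.5129, 0.4429, 0.0523]
tool_rot: [0.879, 0.478, -0.001, 0.0]
ft_force: [0.0, 0.6, -0.8]
gripper_width: 0.0853
```

```bash
python3 -m creep '[[-1,0,0,-0.02,0,0,0],[-0.64,0,0,-0.01,0,0,0],[-0.64,0,0,-0.01,0,0,0],[-0.64,0,0,-0.006,0,0,0],[-0.64,0,0,0,0,0,0],[-0.64,0,0,0,0,0,0],[-0.64,0,0,0,0,0,0],[-0.64,0,0,0,0,0,0]]'; python3 - <<'E'
from h import *
d=grab("13")
o=get_obs();print(o["position"],o["ft_force"],o["gripper_width"],o["tool_rot"])
for n in ["side"]:
    c=proj(n,[.513,.443,.01])[0].astype(int)
    cv2.imwrite(f"pics/n13_{n}.png",cv2.resize(d[n][c[1]-30:c[1]+30,c[0]-40:c[0]+40],(800,600),interpolation=cv2.INTER_CUBIC));print(n,c)
for r in meas(d,green,.007,60,(95,130,40,65)): print(r)
E
```

```text
clock: 25.3
position: [0.5138, 0.4436, 0.0095]
tool_rot: [0.879, 0.477, 0.0, -0.0]
ft_force: [-0.2, -0.2, -0.1]
gripper_width: 0.0703
[0.51364712 0.44351063 0.00922849] [-0.46137795 -1.48540903 -0.67976081] 0.06985754128279743 [ 8.78959193e-01  4.76896903e-01  2.80629758e-04 -5.51381727e-05]
side [164 171]
('top', array([ 547.9, -408. ,  110. ,   53.3,   28.5]), array([469., 244.]))
('top', array([616.4,  26.5, 112.4,  54.7, -76.7]), array([305., 226.]))
('side', array([ 543.4, -408.9,  112.1,   54. ,   28.4]), array([465., 372.]))
('side', array([626.9,  46.9, 113.2,  54.4, -76. ]), array([316., 226.]))
```

View pics/n13_side.png

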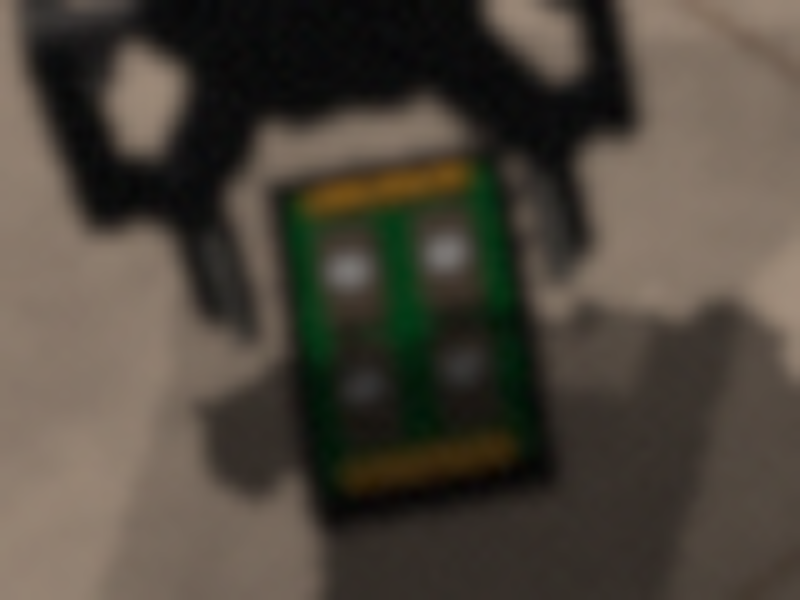

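```bash
python3 -m creep '[[-0.64,0,0,-0.004,0,0,0],[-0.64,0,0,-0.004,0,0,0],[-0.64,0,0,-0.0025,0,0,0],[-0.64,0,0,0,0,0,0],[1,0,0,0,0,0,0],[1,0,0,0,0,0,0],[1,0,0,0,0,0,0],[1,0,0,0,0,0,0]]'
```

```text
clock: 26.2
position: [0.5137, 0.4436, -0.0013]
tool_rot: [0.879, 0.477, 0.0, -0.0]
ft_force: [-0.8, 0.1, 5.1]
gripper_width: 0.0578
```

```bash
python3 -m creep '[[1,0,0,0.02,0,0,0],[1,0,0,0.035,0,0,6.7],[1,0,0,0.035,0,0,8],[1,0,0,0.035,0,0,8],[1,0.0104,-0.0464,0,0,0,8],[1,0.0104,-0.0464,0,0,0,8],[1,0.0104,-0.0464,0,0,0,8],[1,0.0104,-0.0464,0,0,0,0]]'
```

```text
clock: 27.0
position: [0.555, 0.2561, 0.1231]
tool_rot: [0.616, 0.788, -0.0, -0.0]
ft_force: [1.6, 0.2, -0.2]
gripper_width: 0.0576
```

```bash
python3 -m creep '[[1,0.0104,-0.0464,0,0,0,0],[1,0.0104,-0.0464,0,0,0,0],[1,0.0104,-0.0464,0,0,0,0],[1,0.0104,-0.0464,0,0,0,0],[1,0.0103,-0.0464,0,0,0,0],[1,0,0,0,0,0,0],[1,0,0,0,0,0,0],[1,0,0,0,0,0,0]]';  python3 - <<'E'
from h import *
d=grab("14")
o=get_obs();print(o["position"],o["ft_force"],o["gripper_width"],o["tool_rot"])
for n in ["side"]:
    c=proj(n,[.607,.026,.1])[0].astype(int)
    cv2.imwrite(f"pics/n14_{n}.png",cv2.resize(d[n][c[1]-45:c[1]+45,c[0]-60:c[0]+60],(800,600),interpolation=cv2.INTER_CUBIC));print(n,c)
E
```

```text
clock: 27.8
position: [0.6068, 0.0265, 0.1231]
tool_rot: [0.618, 0.786, -0.0, -0.0]
ft_force: [-1.1, -0.6, -1.5]
gripper_width: 0.0577
[0.60681873 0.02695738 0.12321033] [ 0.92341905  0.47293124 -0.1251484 ] 0.05742107410470236 [ 6.17397256e-01  7.86651519e-01 -8.68520894e-06 -1.25578198e-04]
side [315 206]
```

View pics/n14_side.png

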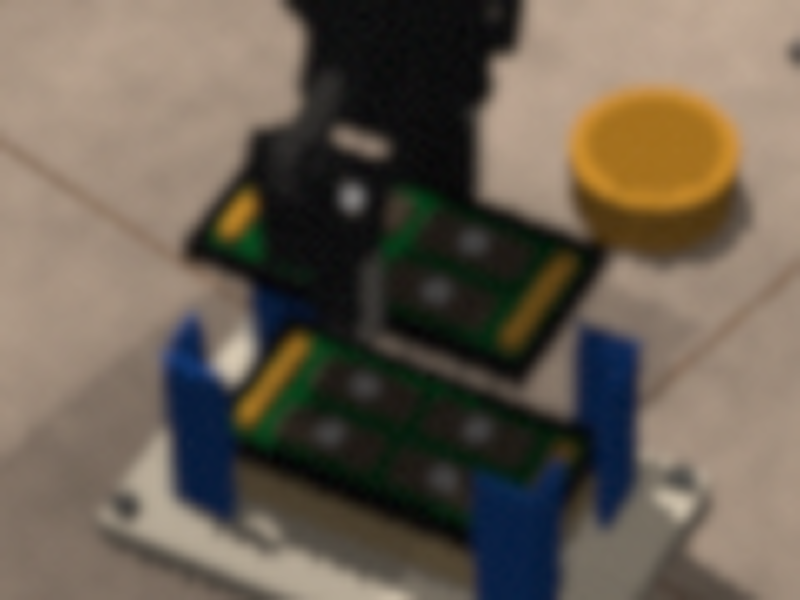

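```bash
python3 -m creep '[[1,0.0003,-0.0005,-0.015,0,0,0],[1,0,0,-0.015,0,0,0],[1,0,0,-0.006,0,0,0],[1,0,0,-0.006,0,0,0],[1,0,0,-0.006,0,0,0],[1,0,0,-0.008,0,0,0],[1,0,0,-0.008,0,0,0],[1,0,0,-0.006,0,0,0]]'
```

```text
clock: 28.7
position: [0.6072, 0.0253, 0.0525]
tool_rot: [0.618, 0.786, -0.0, -0.0]
ft_force: [-0.4, -0.2, -1.4]
gripper_width: 0.0579
```

```bash
python3 -m creep '[[1,0,0,-0.006,0,0,0],[1,0,0,-0.002,0,0,0],[1,0,0,-0.001,0,0,0],[1,0,0,0,0,0,0],[1,0,0,0,0,0,0],[1,0,0,0,0,0,0],[1,0,0,0,0,0,0],[1,0,0,0,0,0,0]]'
```

```text
clock: 29.5
position: [0.6074, 0.0253, 0.0444]
tool_rot: [0.618, 0.786, 0.0, 0.0]
ft_force: [-0.6, -0.0, -1.1]
gripper_width: 0.0578
```

```bash
python3 -m creep '[[-1,0,0,0,0,0,0],[-1,0,0,0,0,0,0],[-1,0,0,0,0,0,0],[-1,0,0,0.03,0,0,0],[-1,0,0,0.04,0,0,0],[-1,0,0,0.04,0,0,0],[-1,-0.007,-0.048,0.01,0,0,-8.3],[-1,-0.007,-0.048,0,0,0,-8.3]]'
```

```text
clock: 30.3
position: [0.594, -0.0711, 0.1672]
tool_rot: [0.726, 0.688, 0.001, 0.002]
ft_force: [-0.4, -0.3, -0.9]
gripper_width: 0.0856
```

```bash
python3 -m creep '[[-1,-0.007,-0.048,0,0,0,-8.3],[-1,-0.007,-0.048,0,0,0,-8.3],[-1,-0.007,-0.048,0,0,0,-8.3],[-1,-0.007,-0.048,0,0,0,-8.3],[-1,0,0,0,0,0,-8.3],[-1,0,0,0,0,0,-8.3],[-1,0,0,0,0,0,-8.3],[-1,0,0,0,0,0,0]]'; python3 - <<'E'
from h import *
d=grab("15")
o=get_obs();print(o["position"],o["ft_force"],o["gripper_width"],o["tool_rot"])
for n in P:
    c=proj(n,[.607,.026,.05])[0].astype(int)
    cv2.imwrite(f"pics/n15_{n}.png",cv2.resize(d[n][c[1]-45:c[1]+45,c[0]-60:c[0]+60],(800,600),interpolation=cv2.INTER_CUBIC));print(n,c)
for r in meas(d,green,.007,60,(95,130,40,65)): print(r)
for r in meas(d,cream,.01,60,(95,130,40,70)): print(r)
E
```

```text
clock: 31.1
position: [0.5653, -0.2628, 0.1642]
tool_rot: [0.969, 0.249, -0.0, -0.0]
ft_force: [-0.3, -0.2, -0.7]
gripper_width: 0.0854
[ 0.56534198 -0.26266997  0.16432545] [ 0.06952384  0.69183506 -0.37353921] 0.08516082587564873 [9.67654885e-01 2.52277672e-01 2.37437966e-05 1.29500893e-05]
top [304 224]
side [315 222]
('top', array([618. ,  26.5, 112.9,  54.8, -78. ]), array([304., 224.]))
('side', array([ 543. , -408.3,  109.2,   52.2,   28.3]), array([465., 368.]))
('side', array([636.2,  43.9, 101.7,  60. , -76.3]), array([320., 226.]))
('side', array([ 370.1, -267.6,  120. ,   63.1,  -34.5]), array([348., 389.]))
('side', array([ 692.6, -411. ,  112.1,   64.1,   16.6]), array([507., 321.]))
```

View pics/n15_side.png

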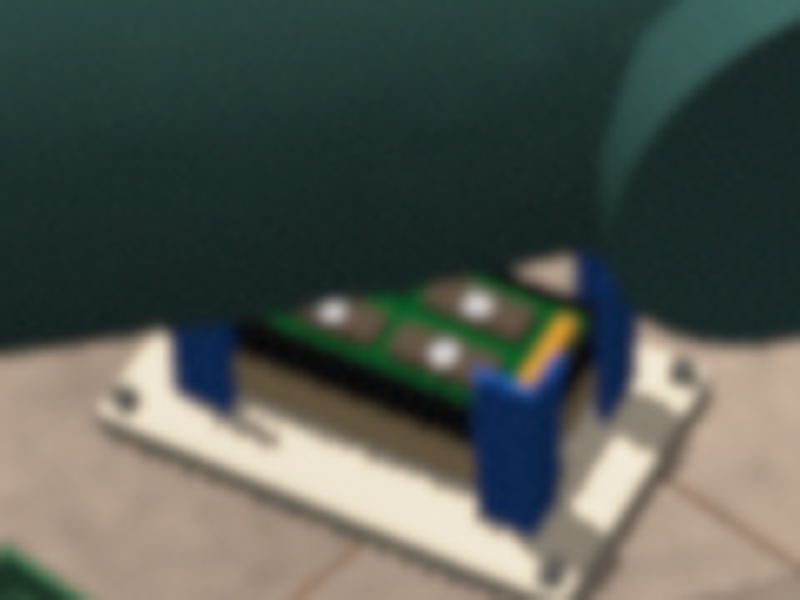

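```bash
python3 -m creep '[[-1,-0.0065,-0.0487,0,0,0,-0.8],[-1,-0.0065,-0.0487,0,0,0,0],[-1,-0.0066,-0.0486,0,0,0,0],[-1,0,0,-0.03,0,0,0],[-1,0,0,-0.04,0,0,0],[-1,0,0,-0.04,0,0,0],[-1,0,0,-0.02,0,0,0],[-0.64,0,0,-0.01,0,0,0]]'
```

```text
clock: 32.0
position: [0.545, -0.408, 0.0218]
tool_rot: [0.969, 0.245, -0.001, -0.001]
ft_force: [1.0, -0.2, 0.1]
gripper_width: 0.0731
```

```bash
python3 -m creep '[[-0.64,0,0,-0.01,0,0,0],[-0.64,0,0,-0.006,0,0,0],[-0.64,0,0,0,0,0,0],[-0.64,0,0,0,0,0,0],[-0.64,0,0,0,0,0,0],[-0.64,0,0,0,0,0,0],[-0.64,0,0,0,0,0,0],[-0.64,0,0,0,0,0,0]]'; python3 - <<'E'
from h import *
d=grab("16")
o=get_obs();print(o["position"],o["ft_force"],o["gripper_width"],o["tool_rot"])
for n in ["side"]:
    c=proj(n,[.546,-.408,.01])[0].astype(int)
    cv2.imwrite(f"pics/n16_{n}.png",cv2.resize(d[n][c[1]-45:c[1]+45,c[0]-60:c[0]+60],(800,600),interpolation=cv2.INTER_CUBIC));print(n,c)
E
```

```text
clock: 32.8
position: [0.5458, -0.4087, 0.0085]
tool_rot: [0.97, 0.243, 0.0, 0.0]
ft_force: [0.5, -0.7, -0.1]
gripper_width: 0.07
[ 0.54572324 -0.40871176  0.00834486] [-0.1944073  -0.57061388  0.13291628] 0.0698716819106671 [9.69948202e-01 2.43311498e-01 3.01871634e-05 1.93691495e-05]
side [465 368]
```

View pics/n16_side.png

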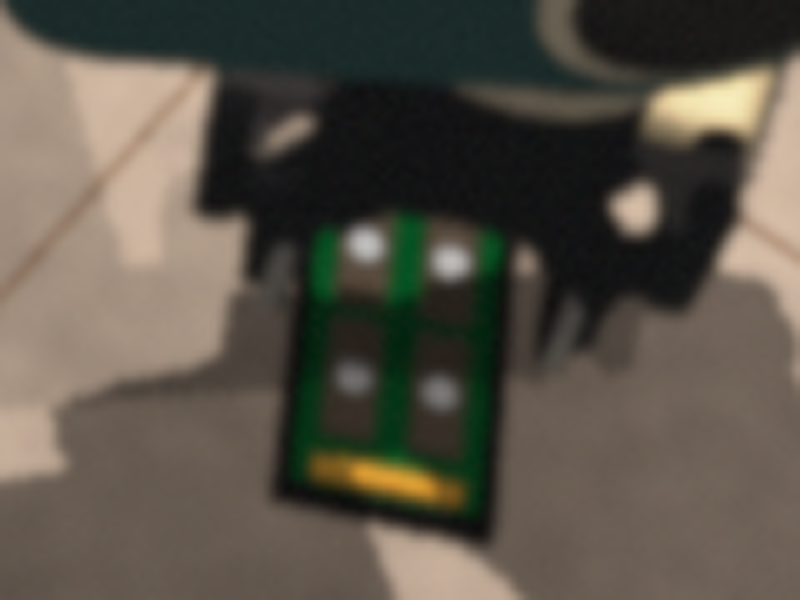

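```bash
python3 -m creep '[[-0.64,0,0,-0.004,0,0,0],[-0.64,0,0,-0.004,0,0,0],[-0.64,0,0,-0.0015,0,0,0],[-0.64,0,0,0,0,0,0],[1,0,0,0,0,0,0],[1,0,0,0,0,0,0],[1,0,0,0,0,0,0],[1,0,0,0,0,0,0]]'
```

```text
clock: 33.7
position: [0.546, -0.4089, -0.0006]
tool_rot: [0.97, 0.243, 0.0, 0.0]
ft_force: [-0.4, -0.3, 6.1]
gripper_width: 0.0574
```

```bash
python3 -m creep '[[1,0,0,0.02,0,0,0],[1,0,0,0.035,0,0,0],[1,0,0,0.035,0,0,8.4],[1,0,0,0.035,0,0,8.4],[1,0.0068,0.0483,0,0,0,8.4],[1,0.0068,0.0483,0,0,0,8.4],[1,0.0068,0.0483,0,0,0,8.4],[1,0.0068,0.0483,0,0,0,8.4]]'
```

```text
clock: 34.5
position: [0.5726, -0.2137, 0.1236]
tool_rot: [0.772, 0.635, -0.0, -0.0]
ft_force: [0.2, 0.6, -0.7]
gripper_width: 0.0579
```

```bash
python3 -m creep '[[1,0.0068,0.0483,0,0,0,8.4],[1,0.0068,0.0483,0,0,0,8.4],[1,0.0068,0.0483,0,0,0,8.2],[1,0.0068,0.0483,0,0,0,0],[1,0.0068,0.0483,0,0,0,0],[1,0,0,0,0,0,0],[1,0,0,0,0,0,0],[1,0,0,0,0,0,0]]';  python3 - <<'E'
from h import *
d=grab("17")
o=get_obs();print(o["position"],o["ft_force"],o["gripper_width"],o["tool_rot"])
for n in ["side"]:
    c=proj(n,[.607,.026,.1])[0].astype(int)
    cv2.imwrite(f"pics/n17_{n}.png",cv2.resize(d[n][c[1]-45:c[1]+45,c[0]-60:c[0]+60],(800,600),interpolation=cv2.INTER_CUBIC));print(n,c)
E
```

```text
clock: 35.3
position: [0.6068, 0.0253, 0.1236]
tool_rot: [0.619, 0.786, -0.0, -0.0]
ft_force: [-0.0, 0.3, -0.3]
gripper_width: 0.0583
[0.60681861 0.02488611 0.12370354] [-0.1157325  -0.63085404 -0.78383873] 0.05753308888018368 [ 6.19200479e-01  7.85232928e-01 -1.18190566e-04 -4.50493496e-05]
side [315 206]
```

View pics/n17_side.png

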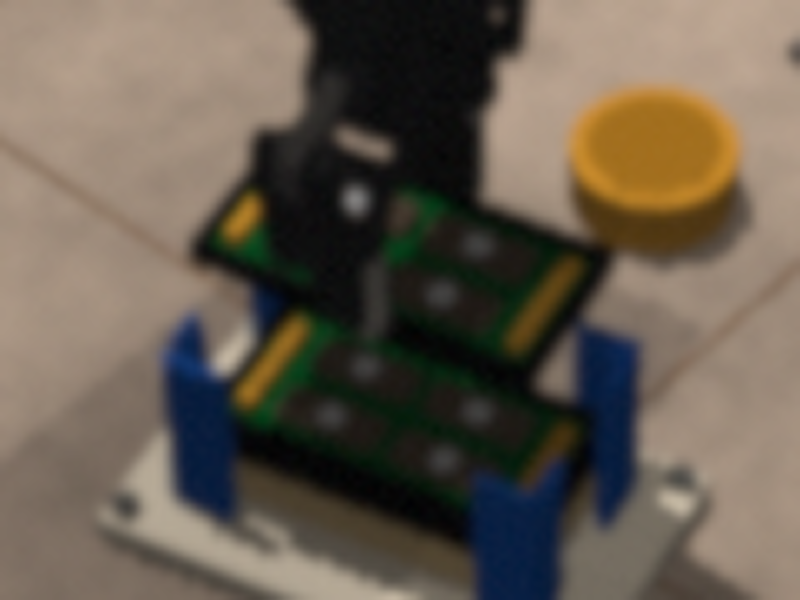

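```bash
python3 -m creep '[[1,0,0.0003,-0.015,0,0,0],[1,0,0,-0.014,0,0,0],[1,0,0,-0.006,0,0,0],[1,0,0,-0.006,0,0,0],[1,0,0,-0.006,0,0,0],[1,0,0,-0.007,0,0,0],[1,0,0,-0.006,0,0,0],[1,0,0,-0.003,0,0,0]]'
```

```text
clock: 36.2
position: [0.6067, 0.0264, 0.0601]
tool_rot: [0.619, 0.786, -0.0, -0.0]
ft_force: [-0.6, -0.5, -1.1]
gripper_width: 0.0573
```

```bash
python3 -m creep '[[1,0,0,-0.003,0,0,0],[1,0,0,-0.0025,0,0,0],[1,0,0,0,0,0,0],[1,0,0,0,0,0,0],[1,0,0,0,0,0,0],[1,0,0,0,0,0,0],[1,0,0,0,0,0,0],[1,0,0,0,0,0,0]]'
```

```text
clock: 37.0
position: [0.6069, 0.0263, 0.0554]
tool_rot: [0.619, 0.786, 0.0, 0.0]
ft_force: [0.5, -1.2, -0.4]
gripper_width: 0.0573
```

```bash
python3 -m creep '[[1,0,0,-0.0015,0,0,0],[1,0,0,0,0,0,0],[1,0,0,0,0,0,0],[-1,0,0,0,0,0,0],[-1,0,0,0,0,0,0],[-1,0,0,0,0,0,0],[-1,0,0,0,0,0,0],[-1,0,0,0,0,0,0]]'
```

```text
clock: 37.8
position: [0.6069, 0.0263, 0.0538]
tool_rot: [0.619, 0.786, 0.0, 0.0]
ft_force: [-0.3, -0.8, 0.3]
gripper_width: 0.0851
```

```bash
python3 -m creep '[[-1,0,0,0.03,0,0,0],[-1,0,0,0.04,0,0,0],[-1,0,0,0.04,0,0,0],[-1,-0.029,-0.0366,0,0,0,5],[-1,-0.029,-0.0366,0,0,0,5],[-1,-0.029,-0.0366,0,0,0,5],[-1,-0.029,-0.0366,0,0,0,5],[-1,-0.029,-0.0366,0,0,0,5]]'; python3 - <<'E'
from h import *
d=grab("18")
o=get_obs();print(o["position"],o["ft_force"],o["gripper_width"],o["tool_rot"])
for n in P:
    c=proj(n,[.607,.026,.05])[0].astype(int)
    cv2.imwrite(f"pics/n18_{n}.png",cv2.resize(d[n][c[1]-45:c[1]+45,c[0]-60:c[0]+60],(800,600),interpolation=cv2.INTER_CUBIC));print(n,c)
cv2.imwrite("pics/w18.png",np.hstack([cv2.resize(d[n],(400,300)) for n in P]))
for r in meas(d,cream,.01,60,(95,130,40,70)): print(r)
E
```

```text
clock: 38.6
position: [0.4606, -0.1577, 0.1639]
tool_rot: [0.432, 0.902, -0.0, 0.0]
ft_force: [1.6, -0.8, 0.3]
gripper_width: 0.0855
[ 0.45949499 -0.15980568  0.16415155] [ 0.14559009  0.28479833 -0.47795854] 0.0853711392058199 [ 4.33885073e-01  9.00968009e-01 -4.66374053e-04  4.14963130e-04]
top [304 224]
side [315 222]
('top', array([ 694.4, -413.1,  106.2,   66.4,   16.2]), array([466., 191.]))
('side', array([ 370.8, -267.5,  118.2,   64.2,  -34.2]), array([348., 388.]))
('side', array([ 694. , -410.7,  108.7,   64.3,   16.7]), array([507., 320.]))
```

View pics/n18_side.png

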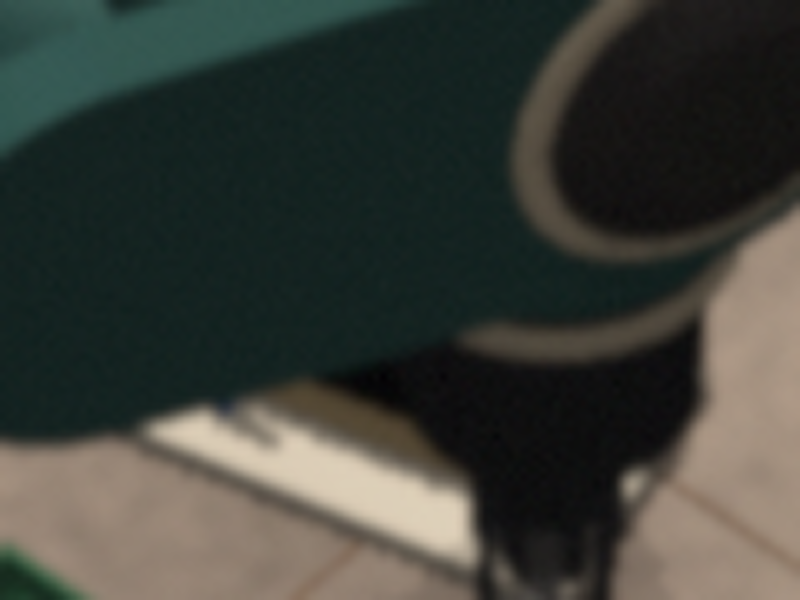

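View pics/w18.png

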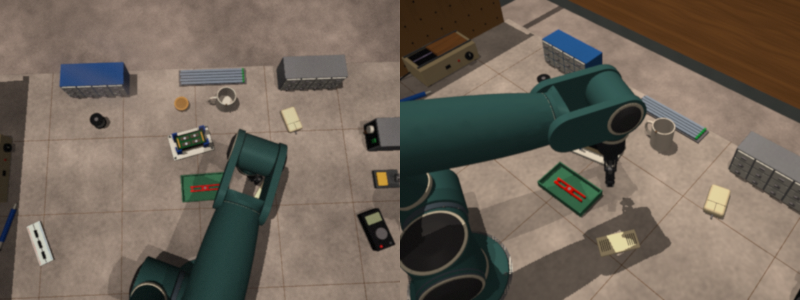

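```bash
python3 -m creep '[[-1,-0.0296,-0.0366,0,0,0,5.7],[-1,-0.0296,-0.0366,0,0,0,5.7],[-1,-0.0297,-0.0366,0,0,0,5.7],[-1,0,0,-0.03,0,0,0],[-1,0,0,-0.04,0,0,0],[-1,0,0,-0.04,0,0,0],[-1,0,0,-0.02,0,0,0],[-0.64,0,0,-0.01,0,0,0]]'
```

```text
clock: 39.5
position: [0.3726, -0.2657, 0.0218]
tool_rot: [0.295, 0.955, 0.001, -0.001]
ft_force: [0.3, -0.3, 0.7]
gripper_width: 0.0731
```

```bash
python3 -m creep '[[-0.64,0,0,-0.01,0,0,0],[-0.64,0,0,-0.006,0,0,0],[-0.64,0,0,0,0,0,0],[-0.64,0,0,0,0,0,0],[-0.64,0,0,0,0,0,0],[-0.64,0,0,0,0,0,0],[-0.64,0,0,0,0,0,0],[-0.64,0,0,0,0,0,0]]'; python3 - <<'E'
from h import *
d=grab("19")
o=get_obs();print(o["position"],o["ft_force"],o["gripper_width"],o["tool_rot"])
a=[]
for n,X in [("side",[.373,-.267,.01]),("side",[.607,.026,.05])]:
    c=proj(n,X)[0].astype(int);print(c)
    a.append(cv2.resize(d[n][c[1]-45:c[1]+45,c[0]-45:c[0]+45],(400,400),interpolation=cv2.INTER_CUBIC))
cv2.imwrite("pics/n19.png",np.hstack(a))
E
```

```text
clock: 40.3
position: [0.3731, -0.2665, 0.008]
tool_rot: [0.295, 0.955, -0.0, 0.0]
ft_force: [0.0, 0.6, 0.1]
gripper_width: 0.07
[ 0.37305091 -0.2665035   0.0078926 ] [-0.15699173  0.51644321 -0.78265378] 0.06989669092318439 [ 2.95189924e-01  9.55438593e-01 -1.55654291e-05  6.00741703e-05]
[348 386]
[315 222]
```

View pics/n19.png

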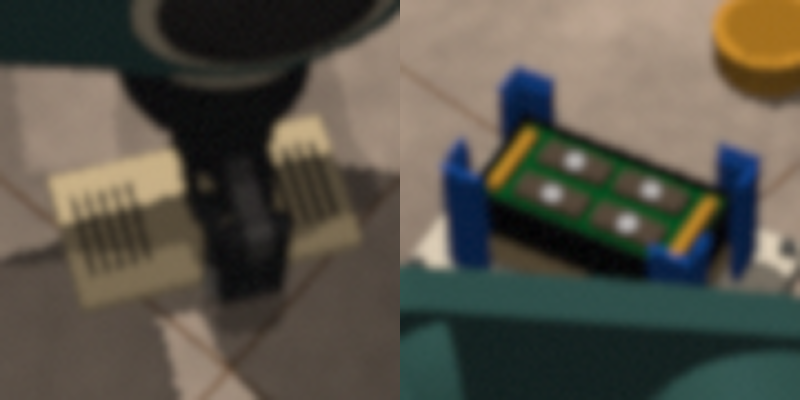

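View pics/n18_top.png

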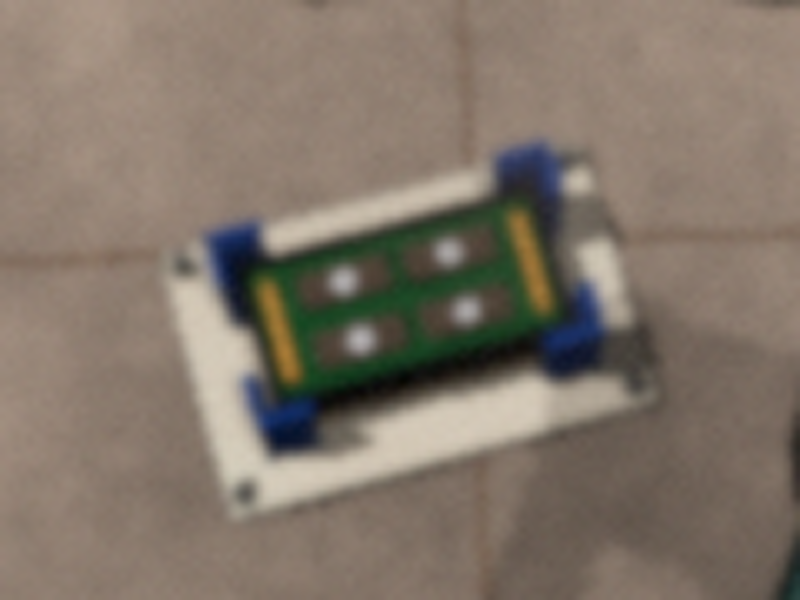

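```bash
python3 -m creep '[[-0.64,0,0,-0.004,0,0,0],[-0.64,0,0,-0.003,0,0,0],[-0.64,0,0,-0.001,0,0,0],[-0.64,0,0,0,0,0,0],[1,0,0,0,0,0,0],[1,0,0,0,0,0,0],[1,0,0,0,0,0,0],[1,0,0,0,0,0,0]]'
```

```text
clock: 41.2
position: [0.3732, -0.2667, 0.0004]
tool_rot: [0.295, 0.955, -0.0, 0.0]
ft_force: [-2.3, 1.0, 6.7]
gripper_width: 0.0577
```

```bash
python3 -m creep '[[1,0,0,0.02,0,0,0],[1,0,0,0.035,0,0,0],[1,0,0,0.035,0,0,-6],[1,0,0,0.035,0,0,-6],[1,0.0292,0.0366,0,0,0,-6],[1,0.0292,0.0366,0,0,0,-6],[1,0.0292,0.0366,0,0,0,-6],[1,0.0292,0.0366,0,0,0,-6]]'
```

```text
clock: 42.0
position: [0.4907, -0.1185, 0.1251]
tool_rot: [0.578, 0.816, 0.0, 0.0]
ft_force: [-0.1, -1.5, -0.0]
gripper_width: 0.0574
```

```bash
python3 -m creep '[[1,0.0292,0.0366,0,0,0,-6],[1,0.0292,0.0366,0,0,0,0],[1,0.0292,0.0366,0,0,0,0],[1,0.0294,0.0365,0,0,0,0],[1,0,0,0,0,0,0],[1,0,0,0,0,0,0],[1,0,0,0,0,0,0],[1,0,0,0,0,0,0]]';  python3 - <<'E'
from h import *
d=grab("20")
o=get_obs();print(o["position"],o["ft_force"],o["gripper_width"],o["tool_rot"])
for n in ["side"]:
    c=proj(n,[.607,.026,.1])[0].astype(int)
    cv2.imwrite(f"pics/n20_{n}.png",cv2.resize(d[n][c[1]-45:c[1]+45,c[0]-60:c[0]+60],(800,600),interpolation=cv2.INTER_CUBIC));print(n,c)
E
```

```text
clock: 42.8
position: [0.6064, 0.0253, 0.125]
tool_rot: [0.618, 0.786, 0.0, 0.0]
ft_force: [1.3, -0.6, 0.3]
gripper_width: 0.0579
[0.60652786 0.02538273 0.1251016 ] [-0.86012295 -0.1836783  -0.0700045 ] 0.05751446480936773 [6.18423461e-01 7.85845004e-01 1.28668381e-04 1.90258481e-04]
side [315 206]
```

View pics/n20_side.png

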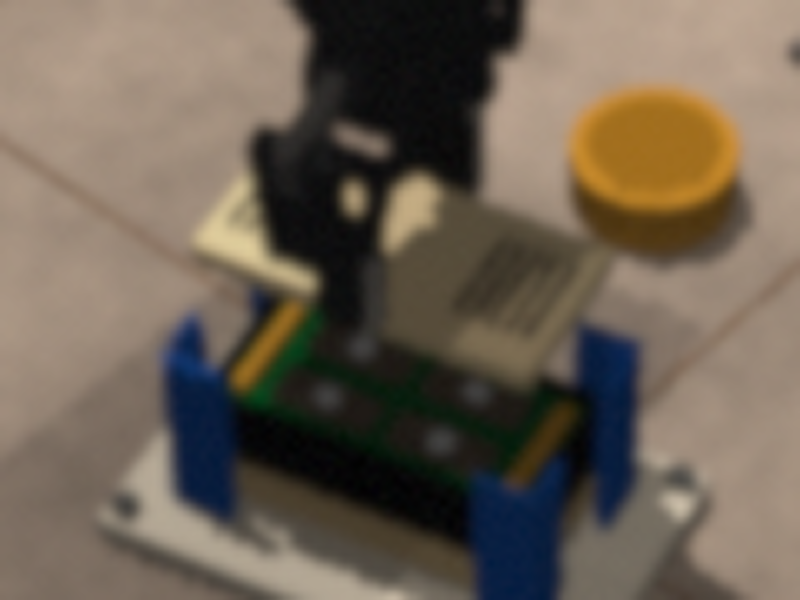

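```bash
python3 -m creep '[[1,0.0003,0.0003,-0.015,0,0,0],[1,0,0,-0.014,0,0,0],[1,0,0,-0.006,0,0,0],[1,0,0,-0.006,0,0,0],[1,0,0,-0.006,0,0,0],[1,0,0,-0.006,0,0,0],[1,0,0,-0.005,0,0,0],[1,0,0,0,0,0,0]]'
```

```text
clock: 43.7
position: [0.6068, 0.0265, 0.066]
tool_rot: [0.618, 0.786, -0.0, -0.0]
ft_force: [-0.0, 1.4, -1.1]
gripper_width: 0.0578
```

```bash
python3 -m creep '[[1,0,0,-0.002,0,0,0],[1,0,0,0,0,0,0],[1,0,0,0,0,0,0],[1,0,0,0,0,0,0],[1,0,0,0,0,0,0],[1,0,0,0,0,0,0],[1,0,0,0,0,0,0],[1,0,0,0,0,0,0]]'
```

```text
clock: 44.5
position: [0.6071, 0.0265, 0.0648]
tool_rot: [0.618, 0.786, 0.0, 0.0]
ft_force: [-0.2, 0.7, 0.0]
gripper_width: 0.058
```

```bash
python3 -m creep '[[1,0,0,-0.001,0,0,0],[1,0,0,0,0,0,0],[1,0,0,0,0,0,0],[-1,0,0,0,0,0,0],[-1,0,0,0,0,0,0],[-1,0,0,0,0,0,0],[-1,0,0,0,0,0,0],[-1,0,0,0.02,0,0,0]]'
```

```text
clock: 45.3
position: [0.6059, 0.0265, 0.0815]
tool_rot: [0.618, 0.786, -0.001, -0.002]
ft_force: [0.4, -0.2, 0.6]
gripper_width: 0.0853
```

```bash
python3 -m creep '[[-1,0,0,0.03,0,0,0],[1,0,0,0.01,0,0,0],[1,0,0,0,0,0,0],[1,0,0,0,0,0,0],[1,0,0,0,0,0,0],[1,0,0,0,0,0,0],[1,0,0,0,0,0,0],[1,0,0,0,0,0,0]]'; python3 - <<'E'
from h import *
d=grab("21")
o=get_obs();print(o["position"],o["ft_force"],o["gripper_width"],o["tool_rot"])
for n in ["side"]:
    c=proj(n,[.607,.026,.1])[0].astype(int)
    cv2.imwrite(f"pics/n21_{n}.png",cv2.resize(d[n][c[1]-45:c[1]+45,c[0]-60:c[0]+60],(800,600),interpolation=cv2.INTER_CUBIC));print(n,c)
E
```

```text
clock: 46.1
position: [0.607, 0.0265, 0.1234]
tool_rot: [0.618, 0.786, -0.0, -0.0]
ft_force: [0.3, -0.5, -0.8]
gripper_width: -0.0003
[0.60709855 0.02651301 0.12366119] [0.85697952 0.48689563 0.23566721] 8.622509748823847e-05 [ 6.17958920e-01  7.86210382e-01 -5.85749704e-05 -6.85108222e-05]
side [315 206]
```

View pics/n21_side.png

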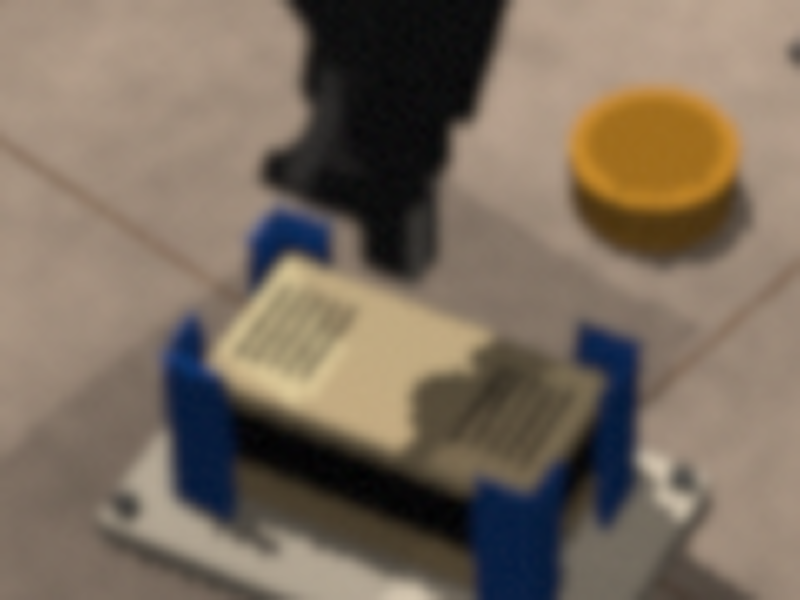

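```bash
python3 -m creep '[[1,0,0,-0.015,0,0,0],[1,0,0,-0.015,0,0,0],[1,0,0,-0.01,0,0,0],[1,0,0,-0.006,0,0,0],[1,0,0,-0.001,0,0,0],[1,0,0,0,0,0,0],[1,0,0,0,0,0,0],[1,0,0,0,0,0,0]]'
```

```text
clock: 47.0
position: [0.6074, 0.0265, 0.0774]
tool_rot: [0.618, 0.786, 0.0, 0.0]
ft_force: [0.2, 0.4, -0.6]
gripper_width: -0.0004
```

```bash
python3 -m creep '[[1,0,0,-0.002,0,0,0],[1,0,0,-0.001,0,0,0],[1,0,0,-0.001,0,0,0],[1,0,0,-0.001,0,0,0],[1,0,0,0,0,0,0],[1,0,0,0,0,0,0],[1,0,0,0,0,0,0],[1,0,0,0,0,0,0]]'
```

```text
clock: 47.8
position: [0.6072, 0.0265, 0.0719]
tool_rot: [0.618, 0.786, 0.0, 0.0]
ft_force: [-1.8, 0.5, 4.0]
gripper_width: -0.0001
```

```bash
python3 -m creep '[[1,0,0,-0.001,0,0,0],[1,0,0,-0.001,0,0,0],[1,0,0,-0.001,0,0,0],[1,0,0,0,0,0,0],[1,0,0,0,0,0,0],[1,0,0,0,0,0,0],[1,0,0,0,0,0,0],[1,0,0,0,0,0,0]]'
```

```text
clock: 48.6
position: [0.6073, 0.0265, 0.0691]
tool_rot: [0.618, 0.786, 0.0, 0.0]
ft_force: [-2.4, 0.3, 6.7]
gripper_width: 0.0002
```

```bash
python3 -m creep '[[1,0,0,-0.0005,0,0,0],[1,0,0,-0.0005,0,0,0],[1,0,0,-0.0005,0,0,0],[1,0,0,0,0,0,0],[1,0,0,0,0,0,0],[1,0,0,0,0,0,0],[1,0,0,0,0,0,0],[1,0,0,0,0,0,0]]'
```

```text
clock: 49.4
position: [0.6073, 0.0265, 0.068]
tool_rot: [0.618, 0.786, 0.0, 0.0]
ft_force: [-2.8, -0.5, 10.3]
gripper_width: -0.0
```

```bash
python3 -m creep '[[1,0,0,-0.0005,0,0,0],[1,0,0,-0.0005,0,0,0],[1,0,0,0,0,0,0],[1,0,0,0,0,0,0],[1,0,0,0,0,0,0],[1,0,0,0,0,0,0],[1,0,0,0,0,0,0],[1,0,0,0,0,0,0]]'; python3 - <<'E'
from h import *
d=grab("22")
o=get_obs();print(o["position"],o["ft_force"])
for n in ["side"]:
    c=proj(n,[.607,.026,.05])[0].astype(int)
    cv2.imwrite(f"pics/n22_{n}.png",cv2.resize(d[n][c[1]-45:c[1]+45,c[0]-60:c[0]+60],(800,600),interpolation=cv2.INTER_CUBIC))
E
```

```text
clock: 50.2
position: [0.6076, 0.0265, 0.0679]
tool_rot: [0.618, 0.786, 0.0, 0.001]
ft_force: [-7.2, -0.4, 18.4]
gripper_width: 0.0003
[0.60758137 0.02655123 0.06789908] [-7.55375501  0.23635887 19.17174785]
```

View pics/n22_side.png

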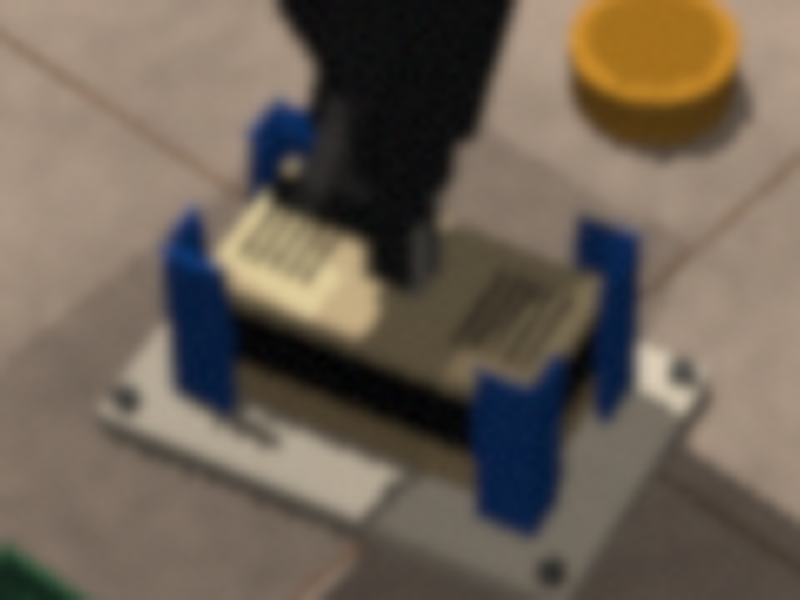

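```bash
python3 -m creep '[[1,0,0,0.002,0,0,0],[1,0,0,0.003,0,0,0],[1,0,0,0.004,0,0,0],[1,0,0,0.01,0,0,0],[1,0,0,0.03,0,0,0],[1,0,0,0.04,0,0,0],[1,0,0.04,0.03,0,0,0],[1,0,0.04,0,0,0,0]]'
```

```text
clock: 51.1
position: [0.6085, 0.107, 0.191]
tool_rot: [0.619, 0.786, 0.002, 0.002]
ft_force: [1.7, 0.9, -0.2]
gripper_width: -0.0003
```

```bash
python3 -m creep '[[1,0,0.04,0,0,0,0],[1,0,0.04,0,0,0,0],[1,0,0.04,0,0,0,0],[1,0,0.04,0,0,0,0],[1,0,0.04,0,0,0,0],[1,0,0,0,0,0,0],[1,0,0,0,0,0,0],[1,0,0,0,0,0,0]]'; python3 - <<'E'
from h import *
d=grab("23")
o=get_obs();print(o["position"],o["ft_force"])
for n in P:
    c=proj(n,[.607,.026,.05])[0].astype(int);print(c)
    cv2.imwrite(f"pics/n23_{n}.png",cv2.resize(d[n][c[1]-45:c[1]+45,c[0]-60:c[0]+60],(800,600),interpolation=cv2.INTER_CUBIC))
cv2.imwrite("pics/w23.png",np.hstack([cv2.resize(d[n],(400,300)) for n in P]))
for r in meas(d,cream,.073,60,(90,130,40,70)): print(r)
E
```

```text
clock: 51.9
position: [0.6072, 0.3058, 0.1855]
tool_rot: [0.618, 0.786, -0.0, 0.0]
ft_force: [0.5, 0.1, -0.6]
gripper_width: -0.0001
[0.60732779 0.30546744 0.1855415 ] [ 0.39569496 -0.99507749 -0.16426584]
[304 224]
[315 222]
('top', array([608.6,  25.3, 125.8,  62.5, -76.1]), array([304., 222.]))
('top', array([ 675.7, -392.1,  100.9,   63.2,   16.4]), array([465., 192.]))
('side', array([ 650.6, -419.6,  100.1,   60.1,   16.4]), array([507., 320.]))
('side', array([603.9,  23.8, 121.5,  63.9, -76.4]), array([316., 217.]))
```

View pics/n23_side.png

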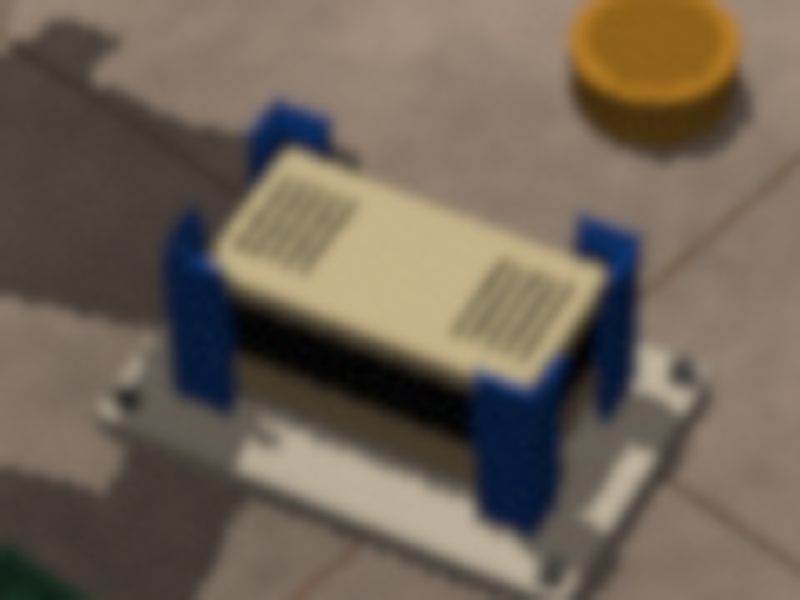

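View pics/n23_top.png

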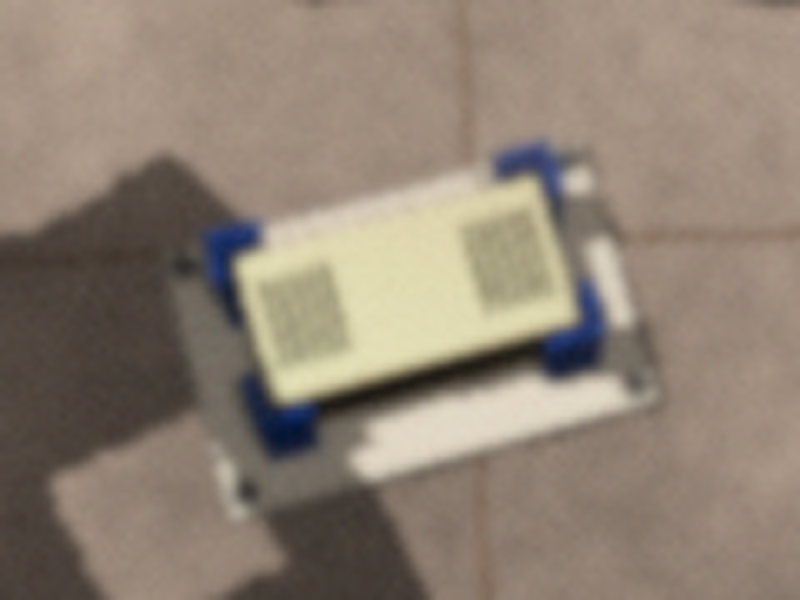

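View pics/w23.png

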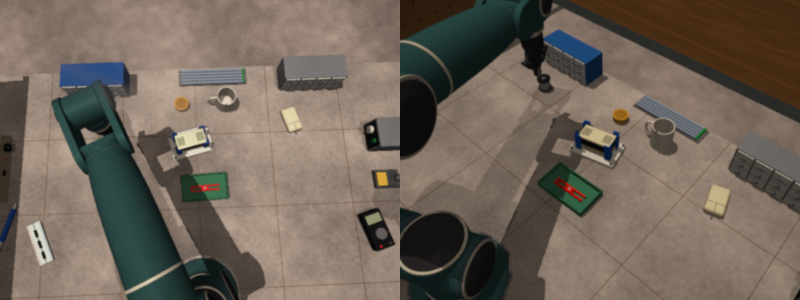

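```bash
python3 -c "
from bench import *
print(sign_off())"
```

```text
the job is handed in; nothing more can be done
None
```

I built the module in the nest and handed the job in about 52 s into the 210 s allowed. The hand-in gives no verdict, so the result rests on my own checks.

- **Work done:** I put the fuse puller in the green tray. The shell, all three boards on the desk (there was no fourth) and the cover are stacked in the nest. I then pressed the cover down and moved the arm clear.
- **Pressing:** The closed fingertips stopped at a height of 67.9 mm, where 68 mm is expected with the pad fully down. The force rose to about 19 N without further travel, so the pad was at its stop.
- **Last pictures:** The cover lies flat between the posts, centred at about (606, 25) mm and turned -76.3°. I measured the nest at (607, 25.6) mm and -76.4°. The puller lies in the tray, and the mouse, tin, mug and spool look undisturbed. I judged the pad's return only by eye from these pictures.
- **Disagreement:** The two cameras differ by about 4–5 mm along world x. I used their average, which fitted the grasps; the puller, once set down, read about 2 mm short in the side view alone.

I saw nothing knocked aside during the run.

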